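Load the mielies on the braai and fold the wind screen shut round it

TASK

Lay a spare mielie from the board in every empty pocket of the grate, one to a pocket, leaving those already there and any left-over spare where they are. Then fold the three-leaf wind screen shut round the grill, leaf by leaf and each fully home: first the long front leaf square to the side leaf while that still stands open, next the side leaf against the grill, last the short hasp leaf round the corner. Finally take the locking rod from its block and drop it through all the eyes, down to its collar, and leave the other things on the counter undisturbed.

Things in the scene. Friction and masses are not known exactly. Their poses are not given: they have to be found in the camera images.
- grill: fixed braai, firebox 170 (x) x 260 mm (y), grate at 55 mm. Origin on the counter under its middle; x to its back, y to its left, z up. 18 mm teeth in rows at x = -50 and 50 mm part the grate into pockets at y = -90, -30, 30, 90 mm, 52 mm wide; a cob lies in one along x, its axis at z = 72 mm. Fixed shields 100 mm high at the back and the right (inner face y = -132); leaves close left and front
- cob0: mielie (corn cob) that lies in the grate pocket at y = -90 mm at the start, or is absent; like the spares. Origin at the middle of its axis, x along the cob
- cob1: mielie (corn cob) that lies in the grate pocket at y = -30 mm at the start, or is absent; like the spares. Origin at the middle of its axis, x along the cob
- cob2: mielie (corn cob) that lies in the grate pocket at y = 30 mm at the start, or is absent; like the spares. Origin at the middle of its axis, x along the cob
- cob3: mielie (corn cob) that lies in the grate pocket at y = 90 mm at the start, or is absent; like the spares. Origin at the middle of its axis, x along the cob
- spare0: spare mielie: 140 mm long, eight-sided, 34 mm across flats, 37 over corners, 0.12 to 0.25 kg. Origin at the middle of its axis, x along the cob (either way round will do). Starts on a fixed wooden board (195 x 250 mm, 10 mm thick, rim to 18 mm height) right of the grill, axis 27 mm over the counter, next spare about 64 mm beside it
- spare1: spare mielie: 140 mm long, eight-sided, 34 mm across flats, 37 over corners, 0.12 to 0.25 kg. Origin at the middle of its axis, x along the cob (either way round will do). Starts on a fixed wooden board (195 x 250 mm, 10 mm thick, rim to 18 mm height) right of the grill, axis 27 mm over the counter, next spare about 64 mm beside it
- spare2: spare mielie: 140 mm long, eight-sided, 34 mm across flats, 37 over corners, 0.12 to 0.25 kg. Origin at the middle of its axis, x along the cob (either way round will do). Starts on a fixed wooden board (195 x 250 mm, 10 mm thick, rim to 18 mm height) right of the grill, axis 27 mm over the counter, next spare about 64 mm beside it
- side_leaf (a joint): sheet leaf 190 mm long, 4 mm thick, 12 to 100 mm over the counter, on an upright hinge at the grill's back left corner, with an upright round knob (22 mm across, 40 mm tall) on its top edge. 0 = home along the grill's left side, against its stop; grows to 1.25 rad as it swings out, clockwise from above. Friction 0.3 N m, stays where left
- side_knob (a point): middle of the side leaf's knob, 120 mm over the counter. Its x axis points along the leaf to its hinge axis, 150 mm away (the front leaf's hinge is 40 mm away to -x); y is square to the leaf, away from the grill
- front_leaf (a joint): like leaf 280 mm long, hinged to the side leaf's free end, with an upright round knob (22 mm across, 40 mm tall) on its top edge. 0 = home, square to the side leaf, against its stop (it runs along the grill's front once the side leaf is home too); 1.571 = in line with the side leaf; opens clockwise from above. Friction 0.08 N m, stays where left
- front_knob (a point): middle of the front leaf's knob, 120 mm over the counter. Its y axis points along the leaf to its hinge axis, 150 mm away (the hasp leaf's hinge is 130 mm away to -y); x is square to the leaf, towards the grill's back when home
- hasp_leaf (a joint): short leaf hinged to the front leaf's free end, with an upright round knob (22 mm across, 40 mm tall) on its top edge. 0 = home, folded round the corner along the outside of the right shield, against its stop; 1.571 = in line with the front leaf; opens clockwise from above. Friction 0.04 N m, stays where left. At its end two 6 mm thick lugs with 13 mm eyes, upper faces at 52 and 100 mm height
- hasp_knob (a point): middle of the hasp leaf's knob, 120 mm over the counter. Its x axis points along the leaf away from its hinge axis, which is 38 mm away to -x; y is square to the leaf, towards the grill when home
- hasp_eye (a point): centre of the hasp leaf's upper eye, on the upper face of its lug, 100 mm over the counter, 42 mm from the hasp knob
- eye_low (a point): centre of the lower of two fixed lugs like the hasp leaf's, on the outside of the right shield; upper faces at 36 (this point) and 84 mm height. With all leaves home the four eyes are in one upright line
- rod: steel locking rod 8 mm thick, tapered tip; 95 mm from tip to the underside of a 24 mm collar, 5 mm thick; above it a round wooden grip, 20 mm across, 45 mm tall. Origin at the tip, z up along it; mid-grip 124 mm up. Home, the collar lies on the upper hasp lug. Starts upright in a 45 mm deep hole of a fixed wooden block (50 x 50 x 55 mm) right of the grill, tip 10 mm over the counter
- bowl: white ceramic bowl 150 mm wide, 60 mm tall, bystander
- spray: green plastic spray bottle, empty, 72 mm wide, 193 mm tall, bystander
- spatula: wooden spatula 260 mm long, bystander
- relish: squat glass jar 72 mm wide, 58 mm tall, bystander
- grinder: wooden pepper grinder 52 mm wide, 102 mm tall, bystander
Mind the look-alikes: they are no part of the job. Leave any red look-alike of the spare0 alone.

How it is judged:
By the outcome, as a careful person would: the job done as asked, in the order asked, and still so for the second after the job is handed in, with the robot touching nothing.
Of cob0, cob1, cob2, cob3 only 1 to 2 are there at a start; the rules pass over those that are not, and their reading is None.
At some moment in a run one of spare0, spare1, spare2 may be knocked a few centimetres aside while the robot is not near it.
It also fails if it takes over 210 s, if anything falls off the work surface, if the arm or the gripper's body presses on something with over 40 N, if the wrist force passes 120 N, or if a joint passes its speed limit or range.

ROBOT

A 6-joint arm with a two-finger parallel gripper is mounted at the origin on the work surface. World frame = base frame: x ahead of the robot, y to its left, z up, the work surface at z = 0. Lengths are in m, angles in rad, forces in N, time in s.
With the tool pointing down it reaches from about 0.35 to 0.8 m from the base axis. Payload 7.3 kg.
Tool frame: the origin (TCP) lies between the finger pads; the fingertips stand 14 mm ahead of it and the grasp point (between the pads) lies 5 mm behind it; z points along the fingers, y is the line along which they close (so a half turn about z gives the same grasp; the last joint's range is limited). The gripper opens to 85 mm and grips with 20 to 120 N. Pads are 22 mm wide; open, the fingers measure 114 mm over their backs; the gripper's body (76 mm by 85 mm) begins 54 mm behind the grasp point. The pads swing forward as they close: fully open they stand 13 mm farther back than shut.
Start: joints at [-1.312, 0.342, 1.524, -0, 1.275, -0.146], TCP at [0.207, -0.483, 0.245] pointing down, gripper open.
Joint ranges: [-2.53, 2.53], [-0.77, 2.02], [0.04, 2.7], [-1, 4.14], [0.28, 2.66], [-3.11, 3.11]. Speed limits (rad/s): [2.57, 2.57, 3.14, 3.14, 3.14, 3.14].

INTERFACE

Orientations are given as a unit quaternion [w, x, y, z].
In Python, from bench import readout, imaging, workorder, spotter gives the robot as it stands.
- The arm moves only by the shell command python3 -m pendant 'ROWS' [FORCE]. ROWS is JSON, a list of rows, each a list of 3 entries, a list of its own where there are three numbers: the shift along the tool's x, y, z in units of 0.03 m (1.0 is 0.03 m), then the turn, a rotation vector about the tool's x, y, z in units of 0.1 rad (1.0 is 0.1 rad), then the opening, from -1 (shut) to 1 (fully open). A call has exactly 8 rows; each row shifts and turns the commanded pose from where the row before left it, along the tool's axes as they then stand; what a row does not reach is not made up. A row lasts 1/8 s, in which the tool goes at most 62.5 mm and 10.7 degrees, less where a joint would pass 70% of its speed; a pose out of reach is approached as far as the arm can. A call with a number of a shift or a turn outside -1 to 1 is refused whole. A call with a gripper value outside its range is refused whole. The fingers move at their own pace and stop on an object; FORCE is the grip in N (left out, the last holds). Time passes only in rows, so rows that do not move let the fingers close, or fill a call up. It gives the time, the measured TCP pose, the force, the opening and the grip force at its end, in the units of the state.
- readout.get_state(): the state, without advancing time (a new reading comes with each control period).
- imaging.get_image(name): name is "scene" or "top" or "wrist"; returns (picture, depth): 480x640x3 uint8, red, green, blue; 480x640 float32, m along the optical axis (not along the pixel's ray), 0 where there is no reading.
- imaging.camera_model(name): a dict with "fov_y" (degrees; the focal length in pixels is half the picture's height over the tangent of half this angle, whatever the lens; pixels are square), "cx", "cy" (the principal point, pixels), "origin" and "rotation" of the camera in the world. Camera axes: x right, y down, z forward; pixel columns grow to the right and rows downward; lengths in m; the calibration is good to about 2 mm. A picture is of the moment at which its call begins: read the wrist's pose just before it. camera_model takes no time and is no camera call; for the wrist camera it gives the pose at the moment of the call.
- workorder.finish_job(): hands the job in; it is judged then, once.
Trained networks look in the newest picture that a camera, given by its name, has taken for a name from the list of things; names that differ only in an ending like _2 or _b are one class to them, and where a whole thing is asked for, a point or a joint stands for the part that bears it (a point fixed in the world has none). Each returns a list of dicts, best first, with "p" (0 to 1); they miss things now and then, are a little off and sometimes report something else, mostly with a low value. They report only what shows in the picture. A call takes as long as a camera call. They do not tell look-alikes from the thing itself.
- spotter.search_frame(camera, query): "point" ([column, row] in pixels, amid what is visible of it).
- spotter.regions_of(camera, query): "mask" (480x640 bool, what is visible of it) and "point" ([column, row] in pixels, amid what is visible of it).
The state is a dict: "clock": time; "joints": joint angles; "qvel": joint speeds; "joint_efforts": joint torques, N m; "tcp_pos": TCP position; "orientation": TCP orientation; "wrist_force": force on the tool from outside, world axes, zero at the start; "moment": the same for the moment, N m; "finger_gap": opening from 0.0 (shut) to 1.0 (fully open); "gripper_force": force on a finger pad.
Only numpy, scipy, OpenCV 4.12 (cv2) and the standard library are available. Lean on these libraries where they do the work, as an engineer would, in place of code of your own. Each camera call takes 0.05 s, during which the arm holds its last target. There are 200 camera calls.

## Working session

There is one attempt and no reset: what is moved stays moved. The work goes in short steps, Python scripts to look and compute and a shell command to move; the robot and the scene stay as the last step left them, time stands still between calls to the robot, and variables do not carry over. Pictures are saved under pics/ and viewed, at most 14 in all, crops included, and the job is handed in when it is done.

```bash
ls; mkdir -p pics; python3 - <<'E'
from bench import readout, imaging, workorder, spotter
import cv2
print(readout.get_state())
for n in ("scene","top"):
    p,d=imaging.get_image(n); cv2.imwrite(f"pics/{n}0.png",p[:,:,::-1]); 
    m=imaging.camera_model(n); print(n,m)
    for q in ["grill","cob0","spare0","side_knob","front_knob","hasp_knob","hasp_eye","eye_low","rod","side_leaf","front_leaf","hasp_leaf"]:
        print(q,[([round(float(x)) for x in r["point"]],round(r["p"],2)) for r in spotter.search_frame(n,q)])
E
```

```text
pics
{'clock': 0.0, 'joints': array([-1.31199658e+00,  3.42715423e-01,  1.52507566e+00,  3.14424186e-05,
        1.27536518e+00, -1.46013643e-01]), 'qvel': array([-7.91678972e-04,  8.75174151e-04, -2.41614373e-04, -1.00861478e-03,
        2.26899357e-05, -3.68065018e-04]), 'joint_efforts': array([ 1.01884884e-04, -4.33674252e+01, -2.46013266e+01, -1.25922747e-04,
        7.69604085e-03, -4.29563840e-06]), 'tcp_pos': array([ 0.20669001, -0.48217237,  0.24460926]), 'orientation': array([-7.81411109e-04,  9.79586226e-01,  2.01022918e-01, -2.90524568e-05]), 'wrist_force': array([ 0.32292332, -0.78208214, -0.03077334]), 'moment': array([ 0.05516753, -0.01700556, -0.01953344]), 'gripper_force': 0.0, 'finger_gap': 1.000097880977592}
scene {'fov_y': 52.07121499809001, 'cx': 320.53688021860984, 'cy': 244.9648712722682, 'origin': array([ 1.13023738, -0.64755469,  0.8613469 ]), 'rotation': array([-0.40637599,  0.83506222,  0.33848378, -0.1515202 ])}
grill [([331, 289], 0.64)]
cob0 [([356, 269], 0.97), ([321, 288], 0.59), ([241, 430], 0.3), ([175, 339], 0.19)]
spare0 [([168, 367], 0.9), ([174, 3
[... 549 characters left out ...]
 1.42146194]), 'rotation': array([-0.0202717 ,  0.71162498, -0.70197324,  0.02031064])}
grill [([322, 200], 0.97)]
cob0 [([304, 200], 0.78), ([342, 200], 0.67)]
spare0 [([436, 254], 0.84), ([464, 223], 0.83), ([448, 232], 0.71), ([440, 333], 0.66), ([242, 277], 0.61)]
side_knob [([244, 244], 0.92), ([450, 234], 0.42), ([341, 199], 0.22)]
front_knob [([240, 273], 0.94), ([257, 146], 0.63), ([450, 236], 0.3)]
hasp_knob [([247, 320], 0.62)]
hasp_eye [([247, 319], 0.76), ([242, 242], 0.71), ([325, 202], 0.5), ([242, 272], 0.23)]
eye_low [([165, 184], 0.73), ([323, 205], 0.71), ([256, 144], 0.19)]
rod []
side_leaf [([246, 243], 0.94)]
front_leaf [([242, 274], 0.87)]
hasp_leaf [([247, 319], 0.75)]
```

```bash
python3 - <<'E'
import cv2
for n,(a,b,c,d) in {"scene":(80,460,140,460),"top":(140,520,100,385)}.items():
    p=cv2.imread(f"pics/{n}0.png")[c:d,a:b]; cv2.imwrite(f"pics/{n}0c.png",cv2.resize(p,None,fx=2.1 if n=='top' else 1.87,fy=2.1 if n=='top' else 1.87,interpolation=cv2.INTER_CUBIC)); 
E
```

```text
(no output)
```

View pics/scene0c.png

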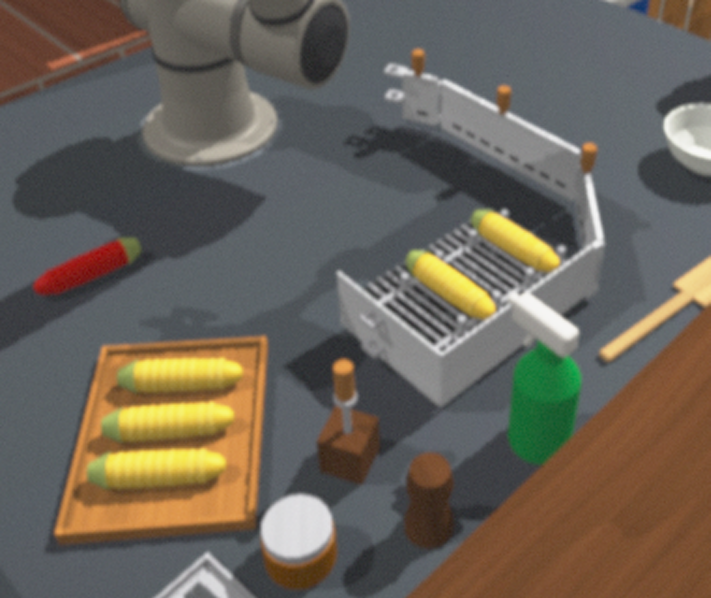

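View pics/top0c.png

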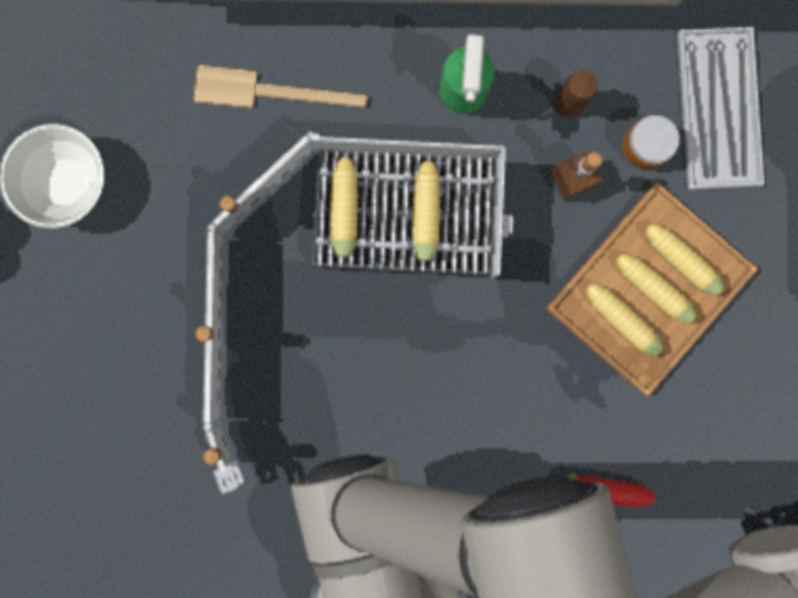

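Top crop (2.1x, offset 140,100): cobs lie in pockets y=+90 (crop 344,205) and y=-30 (427,210), so y=+30 and y=-90 are empty. There are three spares on the board, the rod block is at (580,170), the leaves stand open on the left, and the red look-alike is at (615,490).

```bash
cat > h.py <<'E'
from bench import readout, imaging, workorder, spotter
import numpy as np, cv2
from scipy.spatial.transform import Rotation as R
def rot(q): return R.from_quat([q[1],q[2],q[3],q[0]])
def cam(n):
    m=imaging.camera_model(n); m["f"]=240/np.tan(np.radians(m["fov_y"]/2)); m["R"]=rot(m["rotation"]) if np.ndim(m["rotation"])==1 else R.from_matrix(m["rotation"]); return m
def cloud(n):
    m=cam(n); p,d=imaging.get_image(n); v,u=np.mgrid[:480,:640]
    P=np.stack([(u-m["cx"])*d/m["f"],(v-m["cy"])*d/m["f"],d],-1)
    W=m["R"].apply(P.reshape(-1,3)).reshape(480,640,3)+m["origin"]; W[d==0]=np.nan
    return p,W,m
def ray(m,px,z):  # pixel -> world point at height z
    r=m["R"].apply([(px[0]-m["cx"])/m["f"],(px[1]-m["cy"])/m["f"],1]); return m["origin"]+r*(z-m["origin"][2])/r[2]
def proj(m,P):
    c=m["R"].inv().apply(np.asarray(P)-m["origin"]); return c[...,:2]/c[...,2:]*m["f"]+[m["cx"],m["cy"]]
def st():
    s=readout.get_state(); r=rot(s["orientation"]); M=r.as_matrix()
    return s,M
def to(target, yaw=None):
    """rows needed, tool down: target TCP world, yaw = world angle of tool y axis (mod pi)"""
    s,M=st(); d=np.array(target)-s["tcp_pos"]
    print("tcp",np.round(s["tcp_pos"],4),"yawy",round(float(np.arctan2(M[1,1],M[0,1])),3),"tilt",np.round(M[:2,2],3),"t",round(s["clock"],2))
    if yaw is not None:
        a=(yaw-np.arctan2(M[1,1],M[0,1])+np.pi/2)%np.pi-np.pi/2
        print("turn about tool z (0.1rad):",round(-a/0.1,2))
    print("shift tool axes before turn (0.03m):",np.round(M.T@d/0.03,2))
E
cat > m.py <<'E'
from h import *
for n in ("top","scene"):
    p,W,m=cloud(n)
    for q,z in [("side_knob",.12),("front_knob",.12),("hasp_knob",.12),("rod",.13),("spare0",.027),("grill",.06),("hasp_leaf",.1),("front_leaf",.1),("side_leaf",.1)]:
        for r in spotter.regions_of(n,q)[:6]:
            if r["p"]<.3: continue
            k=r["mask"]; pts=W[k]; pts=pts[~np.isnan(pts[:,0])]
            if len(pts)<3: continue
            xy=pts[:,:2]; c=np.median(pts,0); e=""
            if q=="spare0":
                t=pts[pts[:,2]>.03][:,:2] if (pts[:,2]>.03).sum()>10 else xy
                (cx,cy),(w,h),a=cv2.minAreaRect(t.astype(np.float32)); e=(round(cx,4),round(cy,4),round(w,3),round(h,3),round(a,1))
                ev,vec=np.linalg.eigh(np.cov(t.T)); e+=(round(float(np.arctan2(vec[1,1],vec[0,1])),3),)
            hi=pts[pts[:,2]>np.percentile(pts[:,2],75)]
            print(n,q,round(r["p"],2),k.sum(),"med",np.round(c,3),"top",np.round(np.median(hi,0),3),"rayz",np.round(ray(m,r["point"],z)[:2],3),e)
    np.save(f"W_{n}.npy",W)
E
python3 m.py
```

```text
top side_knob 0.71 1541 med [0.444 0.246 0.075] top [0.412 0.239 0.103] rayz [0.446 0.242] 
top front_knob 0.63 1096 med [0.362 0.253 0.074] top [0.348 0.251 0.103] rayz [0.36  0.243] 
top hasp_knob 0.82 290 med [0.232 0.235 0.095] top [0.24  0.237 0.137] rayz [0.234 0.232] 
top rod 0.59 62 med [ 0.645 -0.266  0.15 ] top [ 0.645 -0.27   0.159] rayz [ 0.638 -0.262] 
top spare0 0.83 447 med [ 0.437 -0.342  0.042] top [ 0.437 -0.343  0.047] rayz [ 0.434 -0.349] (0.4372, -0.3429, 0.14, 0.033, 47.1, 0.821)
top spare0 0.76 445 med [ 0.524 -0.429  0.042] top [ 0.524 -0.43   0.047] rayz [ 0.527 -0.429] (0.5272, -0.4282, 0.136, 0.036, 51.8, 0.841)
top spare0 0.61 186 med [ 0.184 -0.35   0.031] top [ 0.182 -0.347  0.036] rayz [ 0.184 -0.356] (0.1813, -0.3494, 0.06, 0.028, 82.7, 1.353)
top spare0 0.55 494 med [ 0.48  -0.388  0.041] top [ 0.477 -0.395  0.046] rayz [ 0.486 -0.389] (0.4823, -0.3887, 0.139, 0.035, 50.7, 0.871)
top grill 0.83 5807 med [0.585 0.009 0.05 ] top [0.57  0.184 0.092] rayz [0.588 0.006] 
top hasp_leaf 0.46 1102 med [0.35  0.253 0.073] top [0.351 0.251 0.103] rayz [0.349 0.
[... 1219 characters left out ...]
91 -0.314] (0.185, -0.318, 0.134, 0.028, 81.5, 1.447)
scene spare0 0.71 1017 med [ 0.438 -0.347  0.042] top [ 0.43  -0.345  0.048] rayz [ 0.425 -0.341] (0.4358, -0.3422, 0.14, 0.032, 48.1, 0.83)
scene spare0 0.57 3420 med [0.41  0.254 0.069] top [0.411 0.246 0.104] rayz [0.394 0.287] (0.4468, 0.2195, 0.126, 0.517, 77.3, 3.035)
scene grill 0.79 9539 med [0.566 0.034 0.058] top [0.565 0.161 0.098] rayz [ 0.586 -0.009] 
scene hasp_leaf 0.65 728 med [0.239 0.241 0.07 ] top [0.239 0.236 0.107] rayz [0.276 0.206] 
scene front_leaf 0.98 2830 med [0.381 0.254 0.066] top [0.368 0.253 0.103] rayz [0.402 0.227] 
scene side_leaf 0.7 3416 med [0.409 0.254 0.069] top [0.411 0.247 0.104] rayz [0.452 0.209]
```

```bash
python3 - <<'E'
from h import *
W=np.concatenate([np.load("W_top.npy").reshape(-1,3),np.load("W_scene.npy").reshape(-1,3)]); W=W[~np.isnan(W[:,0])]
T=np.load("W_top.npy").reshape(-1,3)
def line(P,name):
    vx,vy,x0,y0=cv2.fitLine(P[:,:2].astype(np.float32),cv2.DIST_HUBER,0,0.002,0.001).ravel(); a=np.arctan2(vy,vx)
    t=(P[:,:2]-[x0,y0])@[vx,vy]; print(name,len(P),"c",round(x0,4),round(y0,4),"ang",round(float(a),4),"ext",[np.round([x0+vx*q,y0+vy*q],3).tolist() for q in np.percentile(t,[1,99])])
for nm,P in (("top",T[~np.isnan(T[:,0])]),("sc",np.load("W_scene.npy").reshape(-1,3)),):
    P=P[~np.isnan(P[:,0])]
    z=(P[:,2]>.094)&(P[:,2]<.108); A=P[z]
    box=lambda x0,x1,y0,y1:A[(A[:,0]>x0)&(A[:,0]<x1)&(A[:,1]>y0)&(A[:,1]<y1)]
    line(box(.64,.70,-.10,.13),nm+" back"); line(box(.5,.64,-.15,-.09),nm+" right")
    line(box(.58,.66,.14,.22),nm+" side"); line(box(.30,.50,.22,.27),nm+" front"); 
    K=P[(P[:,2]>.112)&(P[:,2]<.145)&(P[:,1]>.1)&(P[:,0]>.15)&(P[:,0]<.65)&(P[:,1]<.35)]
    n,l=cv2.connectedComponents(np.zeros((1,1),np.uint8)) 
    from scipy.cluster.hierarchy import fcluster,linkage
    c=fcluster(linkage(K[:,:2]),.015,"distance")
    for i in set(c): print(nm,"knob",(c==i).sum(),np.round(K[c==i].mean(0),4),np.round((K[c==i].min(0)+K[c==i].max(0))/2,4))
E
```

```text
top back 129 c 0.6794 0.0233 ang 1.536 ext [[0.675, -0.093], [0.683, 0.128]]
top right 17 c 0.534 -0.1483 ang -0.0197 ext [[0.501, -0.148], [0.585, -0.149]]
top side 91 c 0.6251 0.1828 ang -0.7987 ext [[0.59, 0.219], [0.659, 0.148]]
top front 163 c 0.4498 0.2541 ang -0.002 ext [[0.304, 0.254], [0.497, 0.254]]
top knob 52 [0.5826 0.2251 0.137 ] [0.5834 0.2257 0.1301]
top knob 46 [0.4063 0.2534 0.138 ] [0.4063 0.2545 0.1313]
top knob 55 [0.2417 0.2387 0.1368] [0.241  0.2399 0.13  ]
sc back 265 c 0.6769 0.0195 ang 1.5321 ext [[0.672, -0.098], [0.681, 0.127]]
sc right 99 c 0.5475 -0.1487 ang -0.0181 ext [[0.501, -0.148], [0.63, -0.15]]
sc side 87 c 0.6248 0.1807 ang -0.8012 ext [[0.587, 0.219], [0.658, 0.147]]
sc front 238 c 0.3993 0.2551 ang 0.0018 ext [[0.303, 0.255], [0.498, 0.255]]
sc knob 102 [0.5827 0.2237 0.1321] [0.5816 0.2273 0.1289]
sc knob 75 [0.407  0.2514 0.1307] [0.4064 0.2533 0.1287]
sc knob 77 [0.2407 0.2384 0.1314] [0.2362 0.2412 0.1286]
```

```bash
cat >> h.py <<'E'
def plan(x,y,z,yaw):
    """turn first, then shift in turned tool axes"""
    s,M=st(); a=(yaw-np.arctan2(M[1,1],M[0,1])+np.pi/2)%np.pi-np.pi/2
    M2=R.from_rotvec([0,0,a]).as_matrix()@M; d=np.array([x,y,z])-s["tcp_pos"]
    print("t",round(s["clock"],2),"tcp",np.round(s["tcp_pos"],4),"tilt",np.round(M[:2,2],3),"j6",round(s["joints"][5],2),"gap",round(s["finger_gap"],3),"| TURN z",round(-a/.1,2),"SHIFT after",np.round(M2.T@d/.03,2),"SHIFT before",np.round(M.T@d/.03,2),"F",np.round(s["wrist_force"],1))
E
python3 -c "
from h import *
plan(.437,-.3425,.14,.85-np.pi/2)"
```

```text
t 2.3 tcp [ 0.2068 -0.4826  0.2453] tilt [ 0. -0.] j6 -0.15 gap 1.001 | TURN z -4.45 SHIFT after [8.57 2.68 3.51] SHIFT before [ 8.89 -1.27  3.51] F [0.  0.4 0.4]
```

```bash
python3 -m pendant '[[[0,0,0.4],[0,0,-0.89],0.2],[[0,0,0.4],[0,0,-0.89],0.2],[[0,0,0.4],[0,0,-0.89],0.2],[[0,0,0.4],[0,0,-0.89],0.2],[[0,0,0.4],[0,0,-0.89],0.2],[[1,0.3,0.5],[0,0,0],0.2],[[1,0.3,0.5],[0,0,0],0.2],[[1,0.3,0.5],[0,0,0],0.2]]' 40 && python3 -m pendant '[[[0.9,0.3,0],[0,0,0],0.2],[[0.9,0.3,0],[0,0,0],0.2],[[0.9,0.3,0],[0,0,0],0.2],[[0.9,0.3,0],[0,0,0],0.2],[[0.9,0.3,0],[0,0,0],0.2],[[0.9,0.28,0],[0,0,0],0.2],[[0.17,0,0],[0,0,0],0.2],[[0,0,0],[0,0,0],0.2]]'
cat > w.py <<'E'
from h import *
import sys
p,W,m=cloud("wrist"); cv2.imwrite(f"pics/{sys.argv[1]}.png",p[:,:,::-1])
for r in spotter.regions_of("wrist",sys.argv[2]):
    pts=W[r["mask"]]; pts=pts[~np.isnan(pts[:,0])]; 
    if r["p"]<.3 or len(pts)<20: continue
    t=pts[pts[:,2]>np.percentile(pts[:,2],90)-.014]; (cx,cy),(w,h),a=cv2.minAreaRect(t[:,:2].astype(np.float32)); ev,v=np.linalg.eigh(np.cov(t[:,:2].T))
    print(round(r["p"],2),r["mask"].sum(),np.round(r["point"]),"rect",round(cx,4),round(cy,4),round(w,3),round(h,3),"yaw",round(float(np.arctan2(v[1,1],v[0,1])),3),"ztop",round(float(np.percentile(pts[:,2],95)),4))
np.save("W_wrist.npy",W)
E
python3 w.py w1 spare0; python3 -c "
from h import *
plan(.437,-.3425,.028,.85-np.pi/2)"
```

```text
clock: 3.3
tcp_pos: [0.2872, -0.4324, 0.1399]
orientation: [0.0, 0.911, 0.412, -0.0]
wrist_force: [1.3, 0.2, 0.6]
finger_gap: 0.599
gripper_force: 0.0
clock: 4.3
tcp_pos: [0.4366, -0.3425, 0.1402]
orientation: [-0.0, 0.911, 0.413, -0.0]
wrist_force: [-0.2, -0.3, -0.9]
finger_gap: 0.6
gripper_force: 0.0
0.71 8856 [314. 240.] rect 0.4338 -0.3428 0.14 0.035 yaw 0.825 ztop 0.0454
0.7 2788 [ 28. 373.] rect 0.2628 -0.2872 0.245 0.121 yaw 1.423 ztop 0.0352
0.59 7114 [411. 224.] rect 0.4843 -0.3743 0.113 0.047 yaw 0.9 ztop 0.0454
t 4.4 tcp [ 0.4362 -0.343   0.1403] tilt [-0. -0.] j6 -0.08 gap 0.599 | TURN z -0.01 SHIFT after [0.03 0.01 3.74] SHIFT before [0.03 0.01 3.74] F [ 0.2  0.2 -0.2]
```

View pics/w1.png

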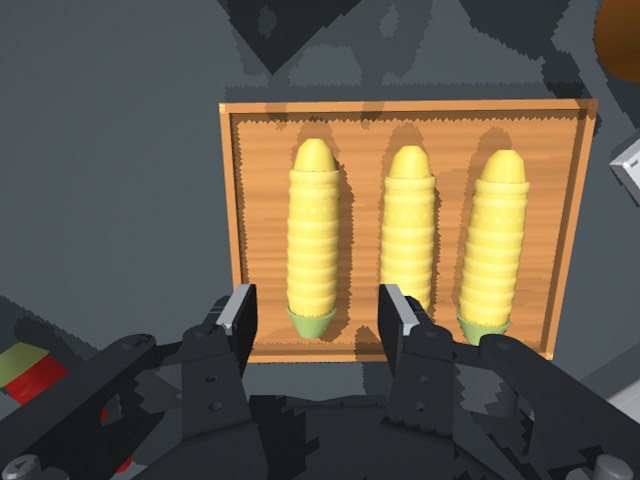

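The wrist view shows the left spare at (314,240), centred between the fingers and parallel to them. Its neighbours are clear of the fingers.

```bash
python3 -m pendant '[[[0,0,0.7],[0,0,0],0.2],[[0,0,0.7],[0,0,0],0.2],[[0,0,0.7],[0,0,0],0.2],[[0,0,0.7],[0,0,0],0.2],[[0,0,0.6],[0,0,0],0.2],[[0,0,0.34],[0,0,0],0.2],[[0,0,0],[0,0,0],0.2],[[0,0,0],[0,0,0],-0.5]]' 40 && python3 -m pendant '[[[0,0,0],[0,0,0],-0.5],[[0,0,0],[0,0,0],-0.5],[[0,0,0],[0,0,0],-0.5],[[0,0,0],[0,0,0],-0.5],[[0,0,-0.7],[0,0,0],-0.5],[[0,0,-1],[0,0,0],-0.5],[[0,0,-1],[0,0,0],-0.5],[[0,0,-1],[0,0,0],-0.5]]'
python3 -m pendant '[[[0,0,-1],[0,0,1],-0.5],[[0,0,-0.5],[0,0,1],-0.5],[[0,0,0],[0,0,1],-0.5],[[0,0,0],[0,0,1],-0.5],[[0,0,0],[0,0,1],-0.5],[[0,0,0],[0,0,1],-0.5],[[0,0,0],[0,0,1],-0.5],[[0,0,0],[0,0,1],-0.5]]'
python3 -c "
from h import *
O=np.array([.5898,-.0158]);a=-.035
for y in(.03,-.09):
  p=O+[-y*np.sin(a),y*np.cos(a)]; print(p); plan(*p,.17,a-np.pi/2)"
```

```text
clock: 5.4
tcp_pos: [0.4367, -0.3427, 0.0287]
orientation: [0.0, 0.911, 0.412, -0.0]
wrist_force: [-2.1, 2.1, 1.6]
finger_gap: 0.399
gripper_force: 1.3
clock: 6.4
tcp_pos: [0.4368, -0.3422, 0.1397]
orientation: [-0.0, 0.911, 0.412, -0.0]
wrist_force: [0.2, -0.4, -2.3]
finger_gap: 0.387
gripper_force: 40.9
clock: 7.4
tcp_pos: [0.4368, -0.3422, 0.1837]
orientation: [-0.0, 1.0, 0.023, -0.0]
wrist_force: [-0.7, 0.3, -2.8]
finger_gap: 0.388
gripper_force: 40.9
[0.59084979 0.01418163]
t 7.4 tcp [ 0.4368 -0.3422  0.1837] tilt [-0.     0.001] j6 0.72 gap 0.388 | TURN z 0.82 SHIFT after [  4.72 -12.05   0.46] SHIFT before [  5.68 -11.63   0.46] F [-0.7  0.3 -2.8]
[ 0.58665064 -0.10574488]
t 7.4 tcp [ 0.4368 -0.3422  0.1837] tilt [-0.     0.001] j6 0.72 gap 0.388 | TURN z 0.82 SHIFT after [ 4.72 -8.05  0.46] SHIFT before [ 5.36 -7.64  0.46] F [-0.7  0.3 -2.8]
```

```bash
python3 -m pendant '[[[0.3,-1,0],[0,0,0.82],-0.5],[[0.3,-1,0],[0,0,0],-0.5],[[0.3,-1,0],[0,0,0],-0.5],[[0.3,-1,0],[0,0,0],-0.5],[[0.4,-1,0],[0,0,0],-0.5],[[0.4,-1,0],[0,0,0],-0.5],[[0.4,-1,0],[0,0,0],-0.5],[[0.4,-1,0],[0,0,0],-0.5]]' && python3 -m pendant '[[[0.5,-1,0],[0,0,0],-0.5],[[0.5,-1,0],[0,0,0],-0.5],[[0.5,-1,0],[0,0,0],-0.5],[[0.5,-1,0],[0,0,0],-0.5],[[0,0,0],[0,0,0],-0.5],[[0,0,0],[0,0,0],-0.5],[[0,0,0],[0,0,0],-0.5],[[0,0,0],[0,0,0],-0.5]]'
python3 w.py w2 cob0;python3 - <<'E'
from h import *
plan(.5908,.0142,.075,-.035-np.pi/2)
m=cam("wrist"); p=cv2.imread("pics/w2.png")
O=np.array([.5898,-.0158,0]);a=-.035;Rz=R.from_rotvec([0,0,a])
for g,c in [((sx*.05,y,.073),(255,0,255)) for sx in(-1,1) for y in(-.12,-.06,0,.06,.12)]+[((x,-.132,.1),(0,255,0)) for x in(-.08,0,.08)]+[((.085,y,.1),(255,255,0)) for y in(-.12,0,.12)]:
    u=proj(m,O+Rz.apply(g)); cv2.circle(p,tuple(int(v) for v in u),3,c,-1)
cv2.imwrite("pics/w2a.png",p)
E
```

```text
clock: 8.4
tcp_pos: [0.5263, -0.1035, 0.1838]
orientation: [-0.0, 1.0, -0.016, -0.0]
wrist_force: [0.9, -0.6, -1.3]
finger_gap: 0.385
gripper_force: 41.0
clock: 9.4
tcp_pos: [0.5897, 0.0126, 0.1842]
orientation: [0.0, 1.0, -0.017, -0.0]
wrist_force: [0.2, 0.3, -2.4]
finger_gap: 0.385
gripper_force: 41.0
0.97 7734 [231. 228.] rect 0.596 0.0634 0.045 0.123 yaw 3.101 ztop 0.0904
0.66 7982 [403. 231.] rect 0.5909 -0.0488 0.035 0.127 yaw -3.122 ztop 0.0904
t 9.5 tcp [0.5898 0.0128 0.1842] tilt [ 0. -0.] j6 1.5 gap 0.386 | TURN z 0.02 SHIFT after [ 0.03 -0.05  3.64] SHIFT before [ 0.03 -0.05  3.64] F [ 0.5  0.3 -1.9]
```

View pics/w2a.png

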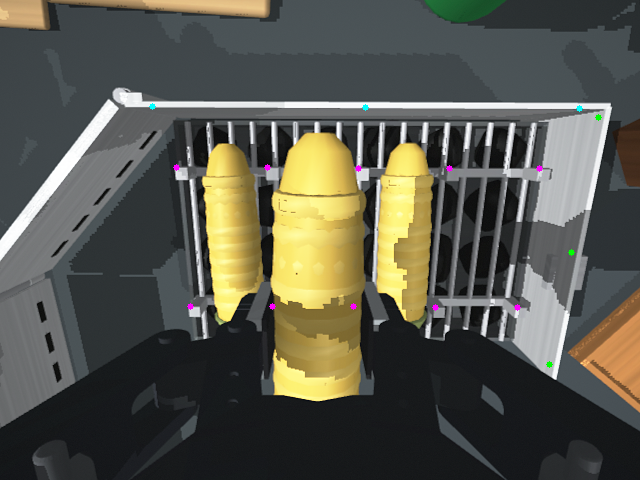

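The overlay matches to within about 3 mm: the real teeth sit ~4 px right of the dots, so I shift the origin by -2.5 mm in y. The target pocket is between the teeth at columns 272 and 363.

```bash
python3 -m pendant '[[[0,0.04,0.6],[0,0,0],-0.5],[[0,0,0.7],[0,0,0],-0.5],[[0,0,0.7],[0,0,0],-0.5],[[0,0,0.6],[0,0,0],-0.5],[[0,0,0.5],[0,0,0],-0.5],[[0,0,0.3],[0,0,0],-0.5],[[0,0,0.25],[0,0,0],-0.5],[[0,0,0],[0,0,0],-0.5]]' && python3 -m pendant '[[[0,0,0],[0,0,0],0.1],[[0,0,0],[0,0,0],0.1],[[0,0,0],[0,0,0],0.1],[[0,0,0],[0,0,0],0.1],[[0,0,-0.6],[0,0,0],0.1],[[0,0,-1],[0,0,0],0.1],[[0,0,-1],[0,0,0],0.1],[[0,0,-1],[0,0,0],0.1]]'
python3 -m pendant '[[[-0.3,1,0],[0,0,-1],0.2],[[-0.3,1,0],[0,0,-1],0.2],[[-0.3,1,0],[0,0,-1],0.2],[[-0.3,1,0],[0,0,-1],0.2],[[-0.3,1,0],[0,0,-1],0.2],[[-0.3,1,0],[0,0,-1],0.2],[[-0.3,1,0],[0,0,-1],0.2],[[-0.3,1,0],[0,0,-1],0.2]]'
sed -i 's/for n in ("top","scene")/import sys\nfor n in sys.argv[1].split(",")/; s/for q,z in \[/for q,z in [x for x in [/; s/("side_leaf",.1)\]/("side_leaf",.1),("cob0",.07)] if x[0] in sys.argv[2]]/' m.py
python3 m.py top spare0,cob0; python3 -c "
from h import *
plan(.482,-.3887,.17,.85-np.pi/2)"
```

```text
clock: 10.5
tcp_pos: [0.5901, 0.0121, 0.0747]
orientation: [0.0, 1.0, -0.016, 0.0]
wrist_force: [-0.4, -0.2, -2.5]
finger_gap: 0.388
gripper_force: 41.1
clock: 11.5
tcp_pos: [0.5898, 0.0122, 0.1836]
orientation: [0.0, 1.0, -0.016, -0.0]
wrist_force: [0.4, -0.9, -0.5]
finger_gap: 0.547
gripper_force: 0.0
clock: 12.5
tcp_pos: [0.5964, -0.2329, 0.1827]
orientation: [0.0, 0.927, 0.376, -0.0]
wrist_force: [0.5, -0.3, -0.3]
finger_gap: 0.597
gripper_force: 0.0
top spare0 0.77 434 med [ 0.521 -0.434  0.042] top [ 0.524 -0.433  0.047] rayz [ 0.535 -0.438] (0.5218, -0.4347, 0.125, 0.036, 48.1, 0.845)
top spare0 0.67 474 med [0.588 0.011 0.086] top [0.585 0.012 0.091] rayz [0.594 0.013] (0.5913, 0.0108, 0.035, 0.137, 86.0, 3.09)
top spare0 0.66 354 med [ 0.468 -0.403  0.042] top [ 0.468 -0.402  0.047] rayz [ 0.463 -0.4  ] (0.4771, -0.3357, 0.224, 0.071, 84.8, 1.111)
top spare0 0.55 344 med [ 0.184 -0.33   0.032] top [ 0.184 -0.324  0.036] rayz [ 0.175 -0.337] (0.1829, -0.332, 0.105, 0.03, 80.9, 1.445)
top cob0 0.81 486 med [0.587 0.069 0.086] top [0.584 0.069 0.091] rayz [0.586 0.072] 
top cob0 0.58 497 med [ 0.586 -0.047  0.086] top [ 0.583 -0.048  0.091] rayz [ 0.589 -0.052] 
t 12.65 tcp [ 0.5963 -0.2329  0.1821] tilt [-0.  0.] j6 0.31 gap 0.6 | TURN z -0.85 SHIFT after [-6.41  0.57  0.4 ] SHIFT before [-6.34  1.11  0.4 ] F [ 0.3  0.6 -0.8]
```

```bash
python3 -m pendant '[[[-0.9,0.16,0],[0,0,-0.85],0.2],[[-0.9,0.08,0.1],[0,0,0],0.2],[[-0.9,0.08,0.1],[0,0,0],0.2],[[-0.9,0.08,0.1],[0,0,0],0.2],[[-0.9,0.08,0.1],[0,0,0],0.2],[[-0.9,0.08,0],[0,0,0],0.2],[[-0.9,0.08,0],[0,0,0],0.2],[[-0.1,0,0],[0,0,0],0.2]]'
python3 w.py w3 spare0; python3 -c "
from h import *
plan(.482,-.3887,.028,.85-np.pi/2)"
```

```text
clock: 13.65
tcp_pos: [0.4817, -0.3878, 0.1707]
orientation: [-0.0, 0.911, 0.412, -0.0]
wrist_force: [0.9, -0.6, -0.3]
finger_gap: 0.598
gripper_force: 0.0
0.89 7304 [317. 229.] rect 0.4807 -0.3897 0.14 0.036 yaw 0.875 ztop 0.0455
0.78 6369 [394. 224.] rect 0.5206 -0.4235 0.132 0.051 yaw 0.818 ztop 0.0454
0.76 2429 [ 18. 376.] rect 0.188 -0.3092 0.054 0.031 yaw 1.212 ztop 0.0352
t 13.75 tcp [ 0.4827 -0.3868  0.1707] tilt [0.    0.001] j6 -0.08 gap 0.607 | TURN z 0.02 SHIFT after [-0.06  0.03  4.76] SHIFT before [-0.06  0.03  4.76] F [-0.1  0.8 -0.4]
```

View pics/w3.png

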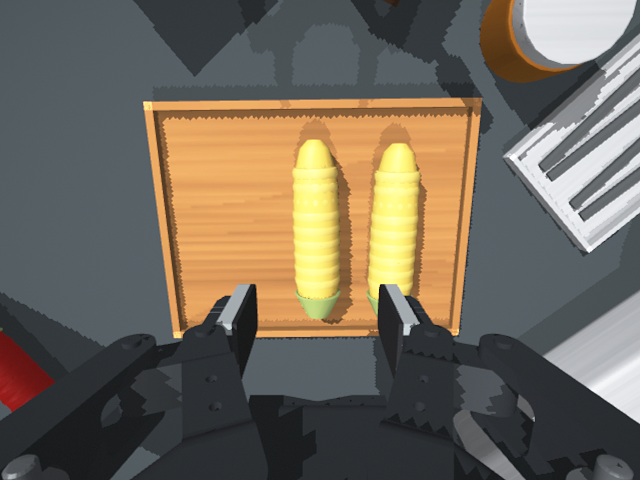

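The middle spare at (317,229) is where expected, between the fingers. I'll pick it.

```bash
python3 -m pendant '[[[-0.06,0.03,0.9],[0,0,0],0.2],[[0,0,0.9],[0,0,0],0.2],[[0,0,0.9],[0,0,0],0.2],[[0,0,0.8],[0,0,0],0.2],[[0,0,0.7],[0,0,0],0.2],[[0,0,0.4],[0,0,0],0.2],[[0,0,0.16],[0,0,0],0.2],[[0,0,0],[0,0,0],-0.5]]' 40 && python3 -m pendant '[[[0,0,0],[0,0,0],-0.5],[[0,0,0],[0,0,0],-0.5],[[0,0,0],[0,0,0],-0.5],[[0,0,-0.7],[0,0,0],-0.5],[[0,0,-1],[0,0,0],-0.5],[[0,0,-1],[0,0,0],-0.5],[[0,0,-1],[0,0,0],-0.5],[[0,0,-1],[0,0,0],-0.5]]'
python3 -m pendant '[[[0,0,-0.5],[0,0,0.98],-0.5],[[0,0,0],[0,0,0.98],-0.5],[[0,0,0],[0,0,0.98],-0.5],[[0,0,0],[0,0,0.98],-0.5],[[0,0,0],[0,0,0.98],-0.5],[[0,0,0],[0,0,0.98],-0.5],[[0,0,0],[0,0,0.98],-0.5],[[0,0,0],[0,0,0.98],-0.5]]'
python3 -m pendant '[[[0,-1,0],[0,0,1],-0.5],[[0,-1,0],[0,0,0],-0.5],[[0,-1,0],[0,0,0],-0.5],[[0.3,-1,0],[0,0,0],-0.5],[[0.3,-1,0],[0,0,0],-0.5],[[0.4,-1,0],[0,0,0],-0.5],[[0.4,-1,0],[0,0,0],-0.5],[[0.4,-1,0],[0,0,0],-0.5]]'
python3 -c "
from h import *
plan(.5865,-.1079,.15,-.035-np.pi/2)"
```

```text
clock: 14.75
tcp_pos: [0.4823, -0.3894, 0.0281]
orientation: [-0.0, 0.91, 0.414, -0.0]
wrist_force: [-1.1, 2.0, 0.9]
finger_gap: 0.402
gripper_force: 0.9
clock: 15.75
tcp_pos: [0.4818, -0.3896, 0.1697]
orientation: [-0.0, 0.91, 0.414, -0.0]
wrist_force: [-0.9, 0.3, -1.1]
finger_gap: 0.385
gripper_force: 40.4
clock: 16.75
tcp_pos: [0.4818, -0.3896, 0.1836]
orientation: [-0.0, 0.999, 0.033, -0.0]
wrist_force: [0.2, -0.0, -1.5]
finger_gap: 0.39
gripper_force: 40.5
clock: 17.75
tcp_pos: [0.5407, -0.1506, 0.1838]
orientation: [0.0, 1.0, -0.016, -0.0]
wrist_force: [-0.7, -0.3, -2.1]
finger_gap: 0.387
gripper_force: 40.4
t 17.75 tcp [ 0.5407 -0.1506  0.1838] tilt [-0. -0.] j6 1.19 gap 0.387 | TURN z 0.04 SHIFT after [ 1.48 -1.48  1.13] SHIFT before [ 1.48 -1.47  1.13] F [-0.7 -0.3 -2.1]
```

```bash
python3 -m pendant '[[[0.5,-0.5,0],[0,0,0.04],-0.5],[[0.5,-0.5,0],[0,0,0],-0.5],[[0.48,-0.48,0],[0,0,0],-0.5],[[0,0,0.7],[0,0,0],-0.5],[[0,0,0.8],[0,0,0],-0.5],[[0,0,0.8],[0,0,0],-0.5],[[0,0,0.6],[0,0,0],-0.5],[[0,0,0.2],[0,0,0],-0.5]]'
python3 w.py w4 cob0; python3 -c "
from h import *
plan(.5865,-.1079,.075,-.035-np.pi/2)"
```

```text
clock: 18.75
tcp_pos: [0.5861, -0.1085, 0.0895]
orientation: [-0.0, 1.0, -0.018, -0.001]
wrist_force: [0.4, 0.2, -1.8]
finger_gap: 0.388
gripper_force: 40.4
0.57 15868 [173. 251.] rect 0.5858 -0.0597 0.056 0.135 yaw -3.139 ztop 0.09
t 18.85 tcp [ 0.5864 -0.1086  0.0903] tilt [-0.001  0.   ] j6 1.29 gap 0.387 | TURN z -0.0 SHIFT after [ 0.   -0.02  0.51] SHIFT before [ 0.   -0.02  0.51] F [-0.3  0.3 -1.7]
```

View pics/w4.png

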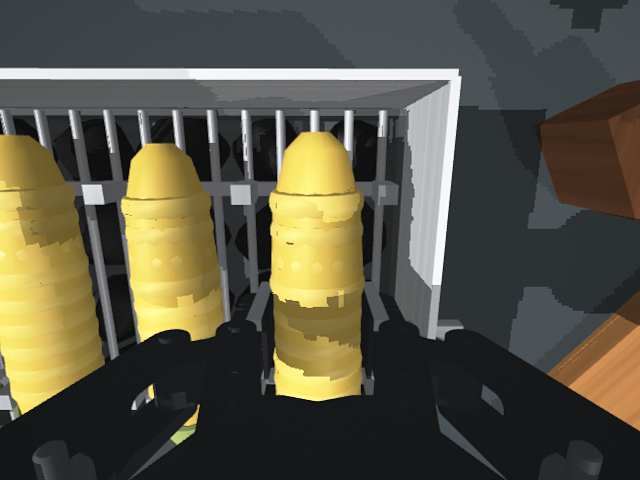

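The cob is centred between the teeth at columns 240 and 388. I'll lower it, release, and go to the front knob.

```bash
python3 -m pendant '[[[0,0,0.3],[0,0,0],-0.5],[[0,0,0.21],[0,0,0],-0.5],[[0,0,0],[0,0,0],-0.5],[[0,0,0],[0,0,0],0.05],[[0,0,0],[0,0,0],0.05],[[0,0,0],[0,0,0],0.05],[[0,0,0],[0,0,0],0.05],[[0,0,-0.6],[0,0,0],0.05]]' && python3 -m pendant '[[[0,0,-1],[0,0,0],0.05],[[0,0,-1],[0,0,0],0.05],[[0,0,-1],[0,0,0],0.05],[[-0.3,-1,0],[0,0,0],0.05],[[-0.3,-1,0],[0,0,0],0.05],[[-0.3,-1,0],[0,0,0],0.05],[[-0.3,-1,0],[0,0,0],0.05],[[-0.3,-1,0],[0,0,0],0.05]]'
python3 m.py top,scene cob0,spare0; python3 -c "
from h import *
plan(.4065,.253,.184,-np.pi/2)"
```

```text
clock: 19.85
tcp_pos: [0.5855, -0.1084, 0.0925]
orientation: [-0.0, 1.0, -0.018, -0.001]
wrist_force: [0.3, 0.5, 0.3]
finger_gap: 0.526
gripper_force: 0.0
clock: 20.85
tcp_pos: [0.5464, 0.0438, 0.1836]
orientation: [0.0, 1.0, -0.018, 0.0]
wrist_force: [0.0, 0.4, 0.4]
finger_gap: 0.525
gripper_force: 0.0
top spare0 0.9 494 med [ 0.526 -0.427  0.041] top [ 0.524 -0.433  0.046] rayz [ 0.531 -0.435] (0.5277, -0.4294, 0.137, 0.036, 47.6, 0.833)
top spare0 0.86 498 med [ 0.584 -0.108  0.086] top [ 0.583 -0.11   0.091] rayz [ 0.587 -0.102] (0.5888, -0.1099, 0.14, 0.034, 0.2, 3.132)
top spare0 0.64 471 med [ 0.186 -0.313  0.031] top [ 0.185 -0.313  0.036] rayz [ 0.186 -0.32 ] (0.1842, -0.316, 0.132, 0.03, 81.6, 1.454)
top cob0 0.67 397 med [ 0.571 -0.05   0.087] top [ 0.574 -0.048  0.092] rayz [ 0.578 -0.051] 
top cob0 0.63 76 med [0.531 0.072 0.083] top [0.534 0.073 0.089] rayz [0.522 0.078] 
scene spare0 0.97 739 med [0.592 0.004 0.087] top [0.586 0.012 0.093] rayz [0.55  0.053] (0.5729, 0.016, 0.06, 0.165, 70.2, 3.097)
scene spare0 0.92 770 med [ 0.592 -0.116  0.088] top [ 0.579 -0.108  0.093] rayz [ 0.549 -0.069] (0.5868, -0.1094, 0.036, 0.135, 88.1, 3.141)
scene spare0 0.81 1249 med [ 0.528 -0.434  0.042] top [ 0.521 -0.432  0.047] rayz [ 0.512 -0.437] (0.5247, -0.4296, 0.141, 0.037, 47.7, 0.852)
scene spare0 0.68 797 med [ 0.19  -0.323  0.031] top [ 0.183 -0.312  0.037] rayz [ 0.194 -0.318] (0.1834, -0.3178, 0.136, 0.031, 80.8, 1.427)
scene cob0 0.78 681 med [0.595 0.061 0.087] top [0.585 0.07  0.093] rayz [0.587 0.077] 
scene cob0 0.63 707 med [ 0.591 -0.056  0.088] top [ 0.579 -0.048  0.093] rayz [ 0.574 -0.04 ] 
t 21.15 tcp [0.547  0.0421 0.1835] tilt [ 0. -0.] j6 1.54 gap 0.525 | TURN z -0.36 SHIFT after [-4.68 -7.03 -0.02] SHIFT before [-4.93 -6.86 -0.02] F [-0.1 -0.6 -0. ]
```

```bash
python3 -m pendant '[[[-0.6,-1,0],[0,0,-0.36],0.2],[[-0.6,-1,0],[0,0,0],0.2],[[-0.6,-1,0],[0,0,0],0.2],[[-0.6,-1,0],[0,0,0],0.2],[[-0.6,-1,0],[0,0,0],0.2],[[-0.6,-1,0],[0,0,0],0.2],[[-0.6,-1,0],[0,0,0],0.2],[[-0.48,-0.03,0],[0,0,0],0.2]]'
python3 - <<'E'
from h import *
p,W,m=cloud("wrist")
from scipy.cluster.hierarchy import fcluster,linkage
s,M=st()
K=W.reshape(-1,3); K=K[(K[:,2]>.112)&(K[:,2]<.142)&(K[:,1]>.2)&(K[:,1]<.30)&(K[:,0]>.37)]
K=K[::max(1,len(K)//1500)]; c=fcluster(linkage(K[:,:2]),.01,"distance")
for i in set(c):
    if (c==i).sum()>20: print((c==i).sum(),np.round(K[c==i].min(0),4),np.round(K[c==i].max(0),4),"top",np.round(np.median(K[(c==i)&(K[:,2]>.136)],0),4))
plan(.4065,.253,.126,-np.pi/2)
E
```

```text
clock: 22.15
tcp_pos: [0.4071, 0.2548, 0.1834]
orientation: [-0.0, 1.0, 0.001, 0.0]
wrist_force: [-0.5, -0.4, 0.1]
finger_gap: 0.602
gripper_force: 0.0
1583 [0.3938 0.2434 0.1124] [0.4151 0.2651 0.142 ] top [0.4056 0.2545 0.1402]
t 22.2 tcp [0.4052 0.2539 0.1832] tilt [-0.002 -0.001] j6 1.97 gap 0.603 | TURN z 0.02 SHIFT after [0.05 0.03 1.91] SHIFT before [0.05 0.03 1.91] F [-2.2  0.5 -0.1]
```

```bash
python3 -m pendant '[[[0,0,0.6],[0,0,0],0.2],[[0,0,0.6],[0,0,0],0.2],[[0,0,0.5],[0,0,0],0.2],[[0,0,0.2],[0,0,0],0.2],[[0,0,0],[0,0,0],-0.7],[[0,0,0],[0,0,0],-0.7],[[0,0,0],[0,0,0],-0.7],[[0,0,0],[0,0,0],-0.7]]' 20 && python3 -m pendant '[[[0,0,0],[0,0,0],-0.7],[[0.006,0.25,0],[0,0,-0.5],-0.7],[[0.006,0.25,0],[0,0,-0.5],-0.7],[[0.006,0.25,0],[0,0,-0.5],-0.7],[[0.006,0.25,0],[0,0,-0.5],-0.7],[[0.006,0.25,0],[0,0,-0.5],-0.7],[[0.006,0.25,0],[0,0,-0.5],-0.7],[[0.006,0.25,0],[0,0,-0.5],-0.7]]'
python3 -m pendant '[[[0.006,0.25,0],[0,0,-0.5],-0.7],[[0.006,0.25,0],[0,0,-0.5],-0.7],[[0.006,0.25,0],[0,0,-0.5],-0.7],[[0.006,0.25,0],[0,0,-0.5],-0.7],[[0.006,0.25,0],[0,0,-0.5],-0.7],[[0.006,0.25,0],[0,0,-0.5],-0.7],[[0.006,0.25,0],[0,0,-0.5],-0.7],[[0,0,0],[0,0,0],-0.7]]'
```

```text
clock: 23.2
tcp_pos: [0.4077, 0.2543, 0.127]
orientation: [-0.0, 1.0, 0.0, 0.001]
wrist_force: [1.2, -0.5, 1.5]
finger_gap: 0.251
gripper_force: 22.8
clock: 24.2
tcp_pos: [0.4167, 0.203, 0.127]
orientation: [-0.0, 0.984, 0.175, 0.001]
wrist_force: [0.5, 1.0, 3.8]
finger_gap: 0.247
gripper_force: 23.0
clock: 25.2
tcp_pos: [0.443, 0.1577, 0.127]
orientation: [0.0, 0.939, 0.343, 0.001]
wrist_force: [0.5, 1.0, 5.5]
finger_gap: 0.246
gripper_force: 23.2
```

```bash
for i in 1; do python3 -m pendant '[[[0,0.15,0],[0,0,-0.3],-0.7],[[0,0.15,0],[0,0,-0.3],-0.7],[[0,0,0],[0,0,0],-0.7],[[0,0,0],[0,0,0],-0.7],[[0,0,0],[0,0,0],-0.7],[[0,0,0],[0,0,0],-0.7],[[0,0,0],[0,0,0],-0.7],[[0,0,0],[0,0,0],-0.7]]'; python3 -m pendant '[[[0,0.15,0],[0,0,-0.3],-0.7],[[0,0.15,0],[0,0,-0.3],-0.7],[[0,0,0],[0,0,0],-0.7],[[0,0,0],[0,0,0],-0.7],[[0,0,0],[0,0,0],-0.7],[[0,0,0],[0,0,0],-0.7],[[0,0,0],[0,0,0],-0.7],[[0,0,0],[0,0,0],-0.7]]'; done
cat > lv.py <<'E'
from h import *
from scipy.cluster.hierarchy import fcluster,linkage
H0=np.array([.687,.1175])
for nm in ("top","scene"):
    p,W,m=cloud(nm); hsv=cv2.cvtColor(p,cv2.COLOR_RGB2HSV)
    P=W.reshape(-1,3); S=hsv.reshape(-1,3); ok=~np.isnan(P[:,0])&(P[:,0]<.72)&(P[:,0]>.2)&(P[:,1]>-.24)&(P[:,1]<.35)
    A=P[ok&(P[:,2]>.092)&(P[:,2]<.108)&(S[:,1]<60)]; K=P[ok&(P[:,2]>.112)&(P[:,2]<.146)&(S[:,1]>90)&(S[:,0]<20)]
    if len(K)>3:
        c=fcluster(linkage(K[:,:2]),.012,"distance")
        for i in set(c):
            if (c==i).sum()>15: print(nm,"knob",(c==i).sum(),np.round((K[c==i].min(0)+K[c==i].max(0))/2,4))
    im=np.zeros((560,560),np.uint8)
    for x,y in A[:,:2]: im[int((x-.18)*1000),int((y+.2)*1000)]=255
    np.save(f"A_{nm}.npy",A)
E
python3 lv.py
```

```text
clock: 26.2
tcp_pos: [0.448, 0.151, 0.1269]
orientation: [0.0, 0.929, 0.371, -0.0]
wrist_force: [-1.9, 0.4, 6.4]
finger_gap: 0.249
gripper_force: 23.3
clock: 27.2
tcp_pos: [0.4476, 0.145, 0.1265]
orientation: [-0.003, 0.917, 0.399, -0.007]
wrist_force: [-23.5, 1.3, 25.1]
finger_gap: 0.246
gripper_force: 25.9
top knob 40 [0.3431 0.0113 0.1392]
top knob 41 [0.5784 0.2211 0.1374]
scene knob 90 [0.5773 0.2226 0.1289]
scene knob 93 [0.3427 0.0112 0.129 ]
```

```bash
python3 -m pendant '[[[0,-0.1,0],[0,0,0],-0.2],[[0,-0.1,0],[0,0,0],0.0],[[0,0,0],[0,0,0],0.0],[[0,0,0],[0,0,0],0.0],[[0,0,0],[0,0,0],0.0],[[0,0,-1],[0,0,0],0.0],[[0,0,-1],[0,0,0],0.0],[[0,0,0],[0,0,0],0.0]]' 
python3 lv.py; python3 w.py w5 front_knob; python3 - <<'E'
from h import *
p,W,m=cloud("wrist"); P=W.reshape(-1,3); S=cv2.cvtColor(p,cv2.COLOR_RGB2HSV).reshape(-1,3)
P=P[~np.isnan(P[:,0])&(P[:,2]>.112)&(P[:,2]<.142)&(S[:,1]>90)&(S[:,0]<20)]
from scipy.cluster.hierarchy import fcluster,linkage
P=P[::max(1,len(P)//1500)]
c=fcluster(linkage(P[:,:2]),.01,"distance")
for i in set(c):
    Q=P[c==i]
    if len(Q)>20: print(len(Q),np.round((Q.min(0)+Q.max(0))/2,4),np.round(np.median(Q[Q[:,2]>Q[:,2].max()-.004],0),4))
E
```

```text
clock: 28.3
tcp_pos: [0.4516, 0.1486, 0.1883]
orientation: [0.001, 0.917, 0.399, 0.002]
wrist_force: [0.3, -0.9, 0.2]
finger_gap: 0.501
gripper_force: 0.0
top knob 42 [0.3429 0.0114 0.1395]
top knob 42 [0.5779 0.2209 0.1302]
scene knob 95 [0.3429 0.0105 0.1296]
scene knob 89 [0.4461 0.1395 0.1297]
scene knob 92 [0.577  0.22   0.1289]
0.8 6041 [318. 238.] rect 0.4459 0.1427 0.027 0.021 yaw 0.832 ztop 0.1407
0.73 5836 [600. 330.] rect 0.5575 -0.0445 0.031 0.085 yaw -3.04 ztop 0.0902
186 [0.5703 0.2167 0.1185] [0.5696 0.2139 0.1224]
1536 [0.4452 0.1402 0.127 ] [0.4457 0.1407 0.1403]
```

View pics/w5.png

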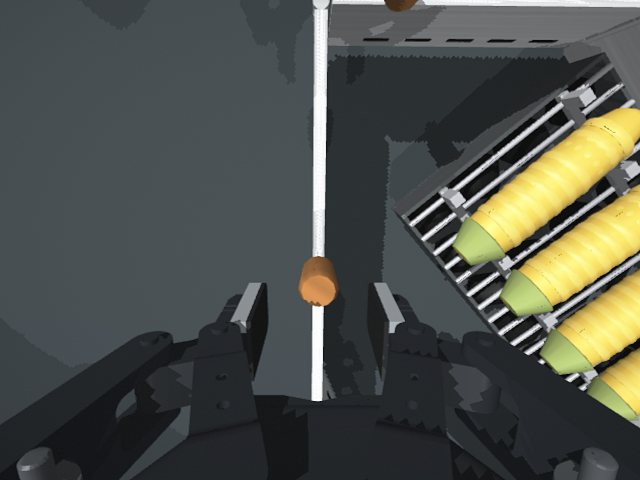

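The front leaf (column 320, knob at 318,285) runs square to the side leaf along the top edge. Knob spacing is 0.1548 m against 0.1552 for square, so the front leaf is home. Next I cage this knob loosely and swing both leaves about the rear hinge, pushing normal to the front leaf so its stop stays loaded.

```bash
python3 -m pendant '[[[-0.34,0,0.5],[0,0,0],-0.1],[[0,0,0.7],[0,0,0],-0.1],[[0,0,0.7],[0,0,0],-0.1],[[0,0,0.1],[0,0,0],-0.3],[[0,0,0],[0,0,0],-0.35],[[0,0,0],[0,0,0],-0.35],[[0,0.1,0],[0,0,0],-0.35],[[0,0.05,0],[0,0,0],-0.35]]' && python3 -m pendant '[[[-0.155,0.129,0],[0,0,-0.25],-0.35],[[-0.31,0.258,0],[0,0,-0.5],-0.35],[[-0.31,0.258,0],[0,0,-0.5],-0.35],[[-0.31,0.258,0],[0,0,-0.5],-0.35],[[-0.31,0.258,0],[0,0,-0.5],-0.35],[[-0.31,0.258,0],[0,0,-0.5],-0.35],[[-0.155,0.129,0],[0,0,-0.25],-0.35],[[0,0,0],[0,0,0],-0.35]]'
python3 lv.py
```

```text
clock: 29.55
tcp_pos: [0.4461, 0.138, 0.1268]
orientation: [-0.0, 0.917, 0.399, -0.001]
wrist_force: [-4.4, 1.8, 3.3]
finger_gap: 0.328
gripper_force: 2.4
clock: 30.55
tcp_pos: [0.4522, 0.0653, 0.1266]
orientation: [0.0, 0.847, 0.531, 0.0]
wrist_force: [0.2, 0.1, -0.1]
finger_gap: 0.32
gripper_force: 0.0
top knob 42 [ 0.3939 -0.0903  0.1397]
top knob 38 [0.552  0.1829 0.1347]
scene knob 84 [0.5504 0.1829 0.13  ]
scene knob 33 [0.4433 0.0607 0.131 ]
scene knob 105 [ 0.3911 -0.0907  0.13  ]
```

```bash
python3 -m pendant '[[[-0.155,0.129,0],[0,0,-0.25],-0.35],[[-0.31,0.258,0],[0,0,-0.5],-0.35],[[-0.31,0.258,0],[0,0,-0.5],-0.35],[[-0.31,0.258,0],[0,0,-0.5],-0.35],[[-0.31,0.258,0],[0,0,-0.5],-0.35],[[-0.31,0.258,0],[0,0,-0.5],-0.35],[[-0.155,0.129,0],[0,0,-0.25],-0.35],[[0,0,0],[0,0,0],-0.35]]'
python3 -m pendant '[[[-0.124,0.103,0],[0,0,-0.2],-0.35],[[-0.124,0.103,0],[0,0,-0.2],-0.35],[[-0.124,0.103,0],[0,0,-0.2],-0.35],[[-0.124,0.103,0],[0,0,-0.2],-0.35],[[0,0,0],[0,0,0],-0.35],[[0,0,0],[0,0,0],-0.35],[[0,0,0],[0,0,0],-0.35],[[0,0,0],[0,0,0],-0.35]]'
python3 lv.py
```

```text
clock: 31.65
tcp_pos: [0.4783, -0.0017, 0.1265]
orientation: [0.0, 0.758, 0.652, 0.0]
wrist_force: [0.6, -0.4, 0.4]
finger_gap: 0.327
gripper_force: 0.0
clock: 32.65
tcp_pos: [0.4886, -0.0178, 0.1266]
orientation: [0.0, 0.731, 0.682, 0.0]
wrist_force: [0.2, 0.0, 0.4]
finger_gap: 0.325
gripper_force: 0.0
top knob 38 [ 0.4921 -0.1834  0.1367]
top knob 38 [0.5367 0.1286 0.1373]
scene knob 118 [ 0.4915 -0.1848  0.1289]
scene knob 84 [ 0.4831 -0.0186  0.129 ]
scene knob 90 [0.5361 0.1276 0.1288]
```

```bash
python3 -m pendant '[[[-0.124,0.103,0],[0,0,-0.2],-0.35],[[-0.06,0.05,0],[0,0,-0.1],-0.35],[[0,0.05,0],[0,0,0],-0.35],[[0,0,0],[0,0,0],-0.35],[[0,0,0],[0,0,0],-0.35],[[0,0,0],[0,0,0],-0.35],[[0,0,0],[0,0,0],-0.35],[[0,0,0],[0,0,0],-0.35]]'
python3 -m pendant '[[[0,0.05,0],[0,0,0],-0.35],[[0,0.05,0],[0,0,0],-0.35],[[0,0,0],[0,0,0],-0.35],[[0,0,0],[0,0,0],-0.35],[[0,0,0],[0,0,0],-0.35],[[0,0,0],[0,0,0],-0.35],[[0,0,0],[0,0,0],-0.35],[[0,0,0],[0,0,0],-0.35]]'
python3 lv.py
```

```text
clock: 33.75
tcp_pos: [0.493, -0.0241, 0.1263]
orientation: [-0.001, 0.721, 0.693, -0.001]
wrist_force: [-5.9, -1.9, 3.6]
finger_gap: 0.325
gripper_force: 2.9
clock: 34.75
tcp_pos: [0.4932, -0.0242, 0.1261]
orientation: [-0.003, 0.721, 0.693, -0.003]
wrist_force: [-16.3, -3.2, 11.9]
finger_gap: 0.324
gripper_force: 7.8
top knob 38 [0.5365 0.1243 0.1355]
top knob 42 [ 0.5008 -0.1888  0.1339]
scene knob 117 [ 0.4996 -0.1909  0.1296]
scene knob 90 [0.5357 0.1239 0.1295]
scene knob 87 [ 0.487  -0.0231  0.1295]
```

The arm pushes at 16 N with no more travel and the side knob sits at its home position, so both leaves are home. Next is the hasp knob.

```bash
python3 -m pendant '[[[0,-0.15,0],[0,0,0],-0.2],[[0,0,0],[0,0,0],-0.2],[[0,0,-0.7],[0,0,0],-0.2],[[0,0,-0.7],[0,0,0],0],[[0,0,-0.6],[0,0,-0.95],0],[[0,0,0],[0,0,-0.95],0],[[0,0,0],[0,0,-0.95],0],[[0,0,0],[0,0,-0.95],0]]'
python3 lv.py
python3 -c "
from h import *
s=np.load('A_top.npy'); 
plan(.500,-.190,.187,.436)"
```

```text
clock: 35.85
tcp_pos: [0.4933, -0.0237, 0.1866]
orientation: [0.001, 0.576, 0.817, 0.0]
wrist_force: [0.4, 0.1, 0.1]
finger_gap: 0.5
gripper_force: 0.0
top knob 41 [0.5364 0.1242 0.1343]
top knob 40 [ 0.5002 -0.1875  0.1302]
scene knob 117 [ 0.4999 -0.1904  0.1288]
scene knob 96 [0.5358 0.1227 0.129 ]
scene knob 102 [ 0.49   -0.0236  0.1304]
t 35.95 tcp [ 0.4932 -0.0237  0.1865] tilt [ 0.001 -0.   ] j6 -0.54 gap 0.505 | TURN z -0.95 SHIFT after [-5.12 -2.14 -0.01] SHIFT before [-5.3  -1.64 -0.01] F [ 0.   0.3 -0.3]
```

```bash
python3 -m pendant '[[[-0.85,-0.27,0],[0,0,0],0],[[-0.85,-0.27,0],[0,0,0],0],[[-0.85,-0.27,0],[0,0,0],0],[[-0.85,-0.27,0],[0,0,0],0],[[-0.85,-0.27,0],[0,0,0],0],[[-0.85,-0.27,0],[0,0,0],0],[[-0.2,0,0],[0,0,-0.95],0],[[0,0,0],[0,0,0],0]]'
cat > kw.py <<'E'
from h import *
from scipy.cluster.hierarchy import fcluster,linkage
import sys
p,W,m=cloud("wrist"); cv2.imwrite(f"pics/{sys.argv[1]}.png",p[:,:,::-1]); P=W.reshape(-1,3); S=cv2.cvtColor(p,cv2.COLOR_RGB2HSV).reshape(-1,3); np.save("W_wrist.npy",W)
P=P[~np.isnan(P[:,0])&(P[:,2]>.112)&(P[:,2]<.165)&(S[:,1]>90)&(S[:,0]<20)]; P=P[::max(1,len(P)//1500)]
c=fcluster(linkage(P[:,:2]),.01,"distance")
for i in set(c):
    Q=P[c==i]
    if len(Q)>20: print(len(Q),"box",np.round((Q.min(0)+Q.max(0))/2,4),"top",np.round(np.median(Q[Q[:,2]>Q[:,2].max()-.004],0),4))
E
python3 kw.py w6
python3 -c "
from h import *
plan(.500,-.190,.127,.436)"
```

```text
clock: 36.95
tcp_pos: [0.5002, -0.1904, 0.1864]
orientation: [0.0, 0.539, 0.842, 0.0]
wrist_force: [-0.6, 0.2, 0.9]
finger_gap: 0.502
gripper_force: 0.0
1497 box [ 0.4985 -0.1897  0.1271] top [ 0.4983 -0.1895  0.1403]
313 box [ 0.6426 -0.2671  0.1219] top [ 0.6456 -0.265   0.1292]
t 37.0 tcp [ 0.5    -0.1899  0.1864] tilt [0. 0.] j6 -0.94 gap 0.499 | TURN z -0.05 SHIFT after [-0.   -0.    1.98] SHIFT before [-0.   -0.    1.98] F [ 0.2  0.3 -0.7]
```

View pics/w6.png

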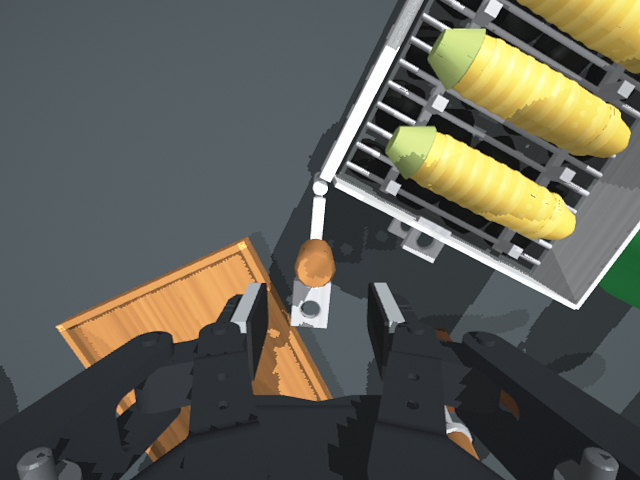

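The hasp knob at (315,260) is between the fingers, with its hinge at (320,187) and the fixed lug at (420,240). I'll cage it and swing it home.

```bash
python3 -m pendant '[[[0.05,0.03,0.6],[0,0,0],0],[[0,0,0.7],[0,0,0],0],[[0,0,0.6],[0,0,0],0],[[0,0,0.08],[0,0,0],-0.35],[[0,0,0],[0,0,0],-0.35],[[0,0,0],[0,0,0],-0.35],[[0,0.05,0],[0,0,0],-0.35],[[0,0.05,0],[0,0,0],-0.35]]' && python3 -m pendant '[[[0.006,0.127,0],[0,0,-1],-0.35],[[0.006,0.127,0],[0,0,-1],-0.35],[[0.006,0.127,0],[0,0,-1],-0.35],[[0.006,0.127,0],[0,0,-1],-0.35],[[0.006,0.127,0],[0,0,-1],-0.35],[[0.006,0.127,0],[0,0,-1],-0.35],[[0.006,0.127,0],[0,0,-1],-0.35],[[0.006,0.127,0],[0,0,-1],-0.35]]'
python3 -m pendant '[[[0.006,0.127,0],[0,0,-1],-0.35],[[0.006,0.127,0],[0,0,-1],-0.35],[[0,0.05,0],[0,0,0],-0.35],[[0,0,0],[0,0,0],-0.35],[[0,0,0],[0,0,0],-0.35],[[0,0,0],[0,0,0],-0.35],[[0,0,0],[0,0,0],-0.35],[[0,0,0],[0,0,0],-0.35]]'
python3 lv.py
```

```text
clock: 38.0
tcp_pos: [0.503, -0.1871, 0.1275]
orientation: [0.0, 0.538, 0.843, -0.0]
wrist_force: [-1.1, -1.3, 0.8]
finger_gap: 0.324
gripper_force: 0.7
clock: 39.0
tcp_pos: [0.5228, -0.1646, 0.127]
orientation: [-0.0, 0.166, 0.986, 0.0]
wrist_force: [-0.9, -0.7, 0.5]
finger_gap: 0.321
gripper_force: 0.5
clock: 40.0
tcp_pos: [0.5248, -0.156, 0.1271]
orientation: [0.0, 0.068, 0.998, -0.0]
wrist_force: [-0.5, -0.5, -0.1]
finger_gap: 0.323
gripper_force: 0.0
top knob 39 [ 0.4915 -0.0237  0.1384]
top knob 40 [0.5365 0.1241 0.1378]
scene knob 88 [0.5362 0.1237 0.1296]
scene knob 100 [ 0.492  -0.0244  0.1292]
scene knob 75 [ 0.5253 -0.1592  0.1292]
```

```bash
python3 -m pendant '[[[0,0.08,0],[0,0,-0.5],-0.35],[[0,0.05,0],[0,0,0],-0.35],[[0,0,0],[0,0,0],-0.35],[[0,0,0],[0,0,0],-0.35],[[0,0,0],[0,0,0],-0.35],[[0,0,0],[0,0,0],-0.35],[[0,0,0],[0,0,0],-0.35],[[0,0,0],[0,0,0],-0.35]]'; python3 -m pendant '[[[0,0.05,0],[0,0,0],-0.35],[[0,0,0],[0,0,0],-0.35],[[0,0,0],[0,0,0],-0.35],[[0,0,0],[0,0,0],-0.35],[[0,0,0],[0,0,0],-0.35],[[0,0,0],[0,0,0],-0.35],[[0,0,0],[0,0,0],-0.35],[[0,0,0],[0,0,0],-0.35]]'
```

```text
clock: 41.1
tcp_pos: [0.5253, -0.1521, 0.1271]
orientation: [0.0, 0.043, 0.999, -0.0]
wrist_force: [0.0, -0.3, 0.1]
finger_gap: 0.323
gripper_force: 0.3
clock: 42.1
tcp_pos: [0.525, -0.1514, 0.1271]
orientation: [-0.0, 0.043, 0.999, -0.001]
wrist_force: [-1.2, -5.1, -0.3]
finger_gap: 0.326
gripper_force: 2.5
```

```bash
python3 -m pendant '[[[0,0.07,0],[0,0,0],-0.35],[[0,0,0],[0,0,0],-0.35],[[0,0,0],[0,0,0],-0.35],[[0,0,0],[0,0,0],-0.35],[[0,0,0],[0,0,0],-0.35],[[0,0,0],[0,0,0],-0.35],[[0,0,0],[0,0,0],-0.35],[[0,0,0],[0,0,0],-0.35]]';  python3 -m pendant '[[[0,-0.2,0],[0,0,0],-0.1],[[0,0,0],[0,0,0],-0.1],[[0,0,-0.8],[0,0,0],-0.1],[[0,0,-0.8],[0,0,0],-0.1],[[0,0,-0.8],[0,0,0],-0.1],[[-0.5,0,-0.5],[0,0,0],-0.1],[[-0.5,0,0],[0,0,0],-0.1],[[0,0,0],[0,0,0],-0.1]]'; python3 kw.py w7; python3 lv.py
```

```text
clock: 43.1
tcp_pos: [0.5244, -0.1507, 0.1271]
orientation: [-0.001, 0.043, 0.999, -0.002]
wrist_force: [-5.2, -10.8, 2.1]
finger_gap: 0.33
gripper_force: 5.7
clock: 44.1
tcp_pos: [0.5555, -0.1566, 0.2139]
orientation: [0.0, 0.043, 0.999, 0.0]
wrist_force: [-0.6, 0.3, 0.3]
finger_gap: 0.451
gripper_force: 0.0
68 box [ 0.638  -0.279   0.1492] top [ 0.6364 -0.2785  0.1543]
539 box [ 0.5213 -0.155   0.1282] top [ 0.5217 -0.1549  0.1403]
984 box [ 0.4891 -0.0248  0.1271] top [ 0.4893 -0.0249  0.1401]
top knob 41 [0.5364 0.1255 0.1391]
top knob 41 [ 0.4913 -0.0236  0.1311]
top knob 38 [ 0.5232 -0.1543  0.1338]
scene knob 89 [0.5368 0.1245 0.129 ]
scene knob 114 [ 0.5227 -0.1551  0.1289]
scene knob 103 [ 0.4899 -0.0243  0.1293]
```

View pics/w7.png

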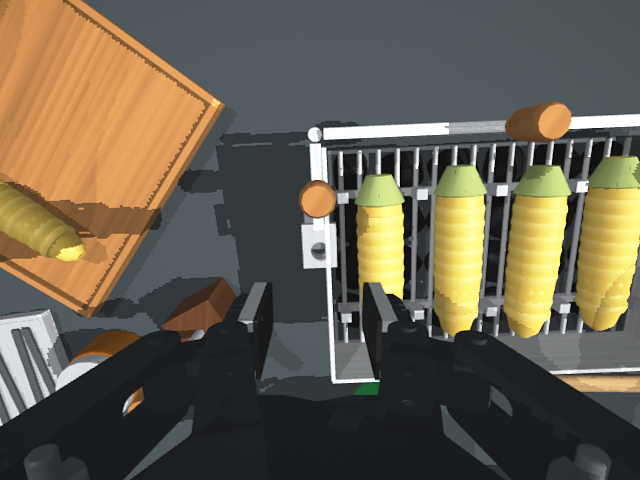

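All four pockets hold cobs and the leaves are closed: front knob (540,120), hasp knob (318,198), hasp eye (319,250) on its lug. Now the rod.

```bash
python3 - <<'E'
from h import *
m=cam("wrist"); p=cv2.imread("pics/w7.png"); g=cv2.cvtColor(p,cv2.COLOR_BGR2GRAY)
roi=g[225:270,298:340]; print(roi[::3,::3])
mk=(roi<75).astype(np.uint8); n,l,s,c=cv2.connectedComponentsWithStats(mk); 
for i in range(1,n): 
    if 20<s[i,4]<400: px=c[i]+[298,225]; print(px,s[i],ray(m,px,.097))
print("net",[(r["point"],r["p"],ray(m,r["point"],.1)) for r in spotter.search_frame("wrist","hasp_eye")])
plan(.645,-.271,.214,-.035+np.pi/2)
E
```

```text
[[ 54 155 220 237 236 251 255 255 254 255 252 230 217  14]
 [ 56 152 230 229 228 248 255 255 255 255 254 228 235  10]
 [ 56 146 230 229 229 227 232 228 227 255 255 227 235   8]
 [ 55 123 229 229 228 228 233 229 227 252 255 227 235   8]
 [ 56  94 230 229 228 227 232 230 227 250 254 227 234  39]
 [ 55  94 229 229 228 227 233 231 228 247 254 225 233  41]
 [ 55  67 229 229 228 225 157 136 117 226 253 225 233  38]
 [ 55  45 228 230 229 132 139 142 102 192 253 224 232  36]
 [ 55  46 229 229 212  86  88  68  63 169 250 224 232  37]
 [ 56  47 230 229 222  91  56  53  62 156 251 224 231  33]
 [ 56  49 232 230 233 128  98  94 116 161 250 222 232  51]
 [ 55  50 231 230 228 224 126 105 116 182 253 221 231  51]
 [ 55  52 234 230 228 226 228 219 214 232 254 221 232  68]
 [ 56  53 234 230 228 226 230 230 228 227 252 224 232 104]
 [ 55  53 233 229 224 220 221 223 217 212 250 170 123  50]]
[301.83168317 252.17326733] [  0   0  28  45 202] [ 0.56296769 -0.16957594  0.097     ]
[337.62068966 247.75862069] [ 33   0   9  45 145] [ 0.56183434 -0.14371209  0.097     ]
[318.8        250.86666667] [14 24 13  5 45] [ 0.56301618 -0.15734059  0.097     ]
net [([314.9, 208.6], 0.58, array([ 0.53168947, -0.15743724,  0.1       ]))]
t 44.3 tcp [ 0.5544 -0.1567  0.2138] tilt [-0.001  0.   ] j6 -1.89 gap 0.45 | TURN z -0.51 SHIFT after [-3.15 -3.7  -0.01] SHIFT before [-3.34 -3.54 -0.01] F [-0.1 -0.5 -0.7]
```

```bash
python3 -m pendant '[[[-0.5,-0.62,0],[0,0,-0.25],0],[[-0.53,-0.62,0],[0,0,-0.26],0],[[-0.53,-0.62,0],[0,0,0],0],[[-0.53,-0.62,0],[0,0,0],0],[[-0.53,-0.62,0],[0,0,0],0],[[-0.53,-0.56,0],[0,0,0],0],[[0,0,0],[0,0,0],0],[[0,0,0],[0,0,0],0]]'; python3 kw.py w8; python3 - <<'E'
from h import *
p,W,m=cloud("wrist")
for r in spotter.regions_of("wrist","rod"):
    Q=W[r["mask"]]; Q=Q[~np.isnan(Q[:,0])]; t=Q[Q[:,2]>.150]; 
    print(round(r["p"],2),r["point"],r["mask"].sum(),ray(m,r["point"],.14), len(t) and (np.round(np.median(t,0),4),np.round((t.min(0)+t.max(0))/2,4)))
plan(.645,-.271,.130,-.035+np.pi/2)
E
```

```text
clock: 45.3
tcp_pos: [0.6435, -0.2705, 0.2138]
orientation: [-0.0, 0.017, 1.0, 0.0]
wrist_force: [-0.2, 0.1, -0.1]
finger_gap: 0.498
gripper_force: 0.0
1200 box [ 0.5222 -0.1561  0.1272] top [ 0.5222 -0.1561  0.1403]
696 box [ 0.6436 -0.2749  0.1349] top [ 0.6435 -0.2755  0.155 ]
0.57 [312.4, 256.6] 1661 [ 0.64296721 -0.27436207  0.14      ] (array([ 0.6431, -0.2753,  0.155 ]), array([ 0.6433, -0.2753,  0.1534]))
t 45.45 tcp [ 0.6438 -0.2704  0.2145] tilt [-0.  0.] j6 -2.04 gap 0.502 | TURN z 0.01 SHIFT after [-0.04 -0.02  2.82] SHIFT before [-0.04 -0.02  2.82] F [-0.1 -0.5  0.4]
```

View pics/w8.png

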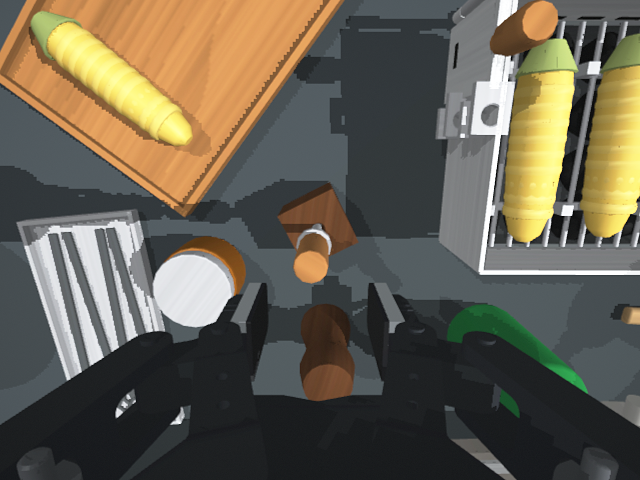

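The rod grip at (312,262) is upright in its block, about 5 mm toward -y of the tool. The grinder and relish are clear of the fingers at that height.

```bash
python3 -m pendant '[[[0,-0.16,0.5],[0,0,0],0],[[0,0,0.6],[0,0,0],0],[[0,0,0.6],[0,0,0],0],[[0,0,0.6],[0,0,0],0],[[0,0,0.4],[0,0,0],0],[[0,0,0.1],[0,0,0],0],[[0,0,0],[0,0,0],0],[[0,0,0],[0,0,0],-0.8]]' 60; python3 -m pendant '[[[0,0,0],[0,0,0],-0.8],[[0,0,0],[0,0,0],-0.8],[[0,0,0],[0,0,0],-0.8],[[0,0,0],[0,0,0],-0.8],[[0,0,0],[0,0,0],-0.8],[[0,0,0],[0,0,0],-0.8],[[0,0,0],[0,0,0],-0.8],[[0,0,0],[0,0,0],-0.8]]'
```

```text
clock: 46.45
tcp_pos: [0.6444, -0.2762, 0.131]
orientation: [0.001, 0.017, 1.0, -0.0]
wrist_force: [-0.5, 0.2, 0.5]
finger_gap: 0.304
gripper_force: 0.0
clock: 47.45
tcp_pos: [0.6444, -0.2744, 0.1311]
orientation: [0.001, 0.017, 1.0, 0.001]
wrist_force: [-0.6, 4.6, 2.8]
finger_gap: 0.221
gripper_force: 57.7
```

```bash
python3 -m pendant '[[[0,0,-0.4],[0,0,0],-0.8],[[0,0,-0.5],[0,0,0],-0.8],[[0,0,-0.6],[0,0,0],-0.8],[[0,0,-0.6],[0,0,0],-0.8],[[0,0,-0.7],[0,0,0],-0.8],[[0,0,-0.7],[0,0,0],-0.8],[[0,0,-0.7],[0,0,0],-0.8],[[0,0,-0.2],[0,0,0],-0.8]]'; python3 -c "
from h import *
plan(.5645,-.157,.263,-.035+np.pi/2)"
```

```text
clock: 48.45
tcp_pos: [0.6443, -0.2772, 0.2655]
orientation: [0.002, 0.018, 1.0, -0.002]
wrist_force: [-1.0, 0.9, -0.2]
finger_gap: 0.22
gripper_force: 57.7
t 48.45 tcp [ 0.6443 -0.2772  0.2655] tilt [ 0.004 -0.004] j6 -2.05 gap 0.22 | TURN z -0.01 SHIFT after [2.8  3.91 0.06] SHIFT before [2.8  3.91 0.06] F [-1.   0.9 -0.2]
```

```bash
python3 -m pendant '[[[0.4,0.56,0],[0,0,0],-0.8],[[0.4,0.56,0],[0,0,0],-0.8],[[0.4,0.56,0],[0,0,0],-0.8],[[0.4,0.56,0],[0,0,0],-0.8],[[0.4,0.56,0],[0,0,0],-0.8],[[0.4,0.56,0],[0,0,0],-0.8],[[0.4,0.55,0],[0,0,0],-0.8],[[0,0,0],[0,0,0],-0.8]]';python3 kw.py w9; python3 - <<'E'
from h import *
m=cam("wrist"); p=cv2.imread("pics/w9.png"); plan(.5645,-.157,.263,-.035+np.pi/2)
s,M=st(); tip=s["tcp_pos"]+M[:,2]*.121
print("tip px",proj(m,tip),"eye px",proj(m,[.5632,-.157,.1]))
u=proj(m,[.5632,-.157,.1]); x,y=int(u[0]),int(u[1]); cv2.circle(p,(x,y),2,(0,0,255),-1)
y0=max(0,min(y-140,480-300)); cv2.imwrite("pics/w9c.png",cv2.resize(p[y0:y0+260,x-170:x+170],None,fx=2.3,fy=2.3,interpolation=cv2.INTER_CUBIC)); print("crop origin",x-170,y0)
E
```

```text
clock: 49.45
tcp_pos: [0.5636, -0.1554, 0.2626]
orientation: [0.0, 0.017, 1.0, -0.0]
wrist_force: [-0.3, -0.7, -1.4]
finger_gap: 0.219
gripper_force: 57.8
709 box [ 0.5214 -0.1548  0.132 ] top [ 0.5218 -0.155   0.1403]
1193 box [ 0.4895 -0.0248  0.1274] top [ 0.4894 -0.0244  0.1402]
t 49.5 tcp [ 0.5641 -0.1561  0.2626] tilt [ 0.001 -0.001] j6 -1.94 gap 0.222 | TURN z 0.01 SHIFT after [-0.02 -0.03 -0.01] SHIFT before [-0.02 -0.03 -0.01] F [ 0.5 -0.4 -0.9]
tip px [318.84892482 237.52373978] eye px [317.78841061 223.90181444]
crop origin 147 83
```

View pics/w9c.png

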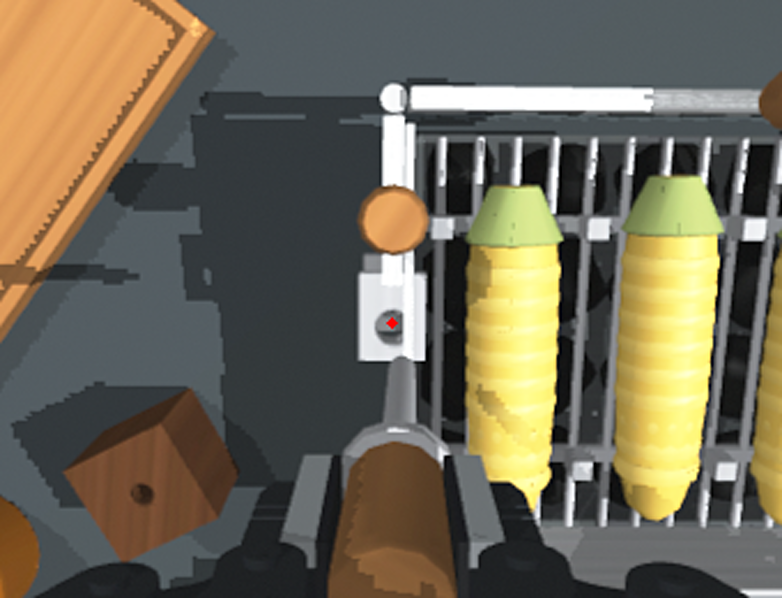

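The eye is at crop (390,326), close to the projected red dot. The rod tip is at crop (403,360), about 3 px right of its predicted column. I'll measure the tip with depth.

```bash
python3 - <<'E'
from h import *
W=np.load("W_wrist.npy"); s,M=st(); m=cam("wrist"); print(s["tcp_pos"], M[:,2], s["wrist_force"])
for v in range(234,262,2):
    r=W[v,300:345]; k=(r[:,2]>.125)&(r[:,2]<.235)
    if k.sum(): print(v,k.sum(),300+np.where(k)[0][[0,-1]],np.round(np.nanmean(r[k],0),4))
# expected pixel columns of a straight rod centred on tool axis
for d in (.121,.10,.08,.06,.03): print(d,proj(m,s["tcp_pos"]+M[:,2]*d))
p,_=imaging.get_image("wrist"); g=cv2.cvtColor(p,cv2.COLOR_RGB2GRAY); print(g[215:262:3,306:338:2])
E
```

```text
[ 0.56407861 -0.15611078  0.26257576] [ 6.54935038e-04 -1.21494375e-03 -9.99999047e-01] [ 0.54397253 -0.38249864 -0.89438054]
238 6 [319 324] [ 0.5613 -0.1536  0.1522]
240 10 [317 326] [ 0.5615 -0.1537  0.1568]
242 11 [317 327] [ 0.5616 -0.1534  0.1614]
244 12 [316 327] [ 0.5617 -0.1538  0.1662]
246 12 [316 327] [ 0.5616 -0.1538  0.1713]
248 12 [316 327] [ 0.5615 -0.1539  0.1762]
250 12 [316 327] [ 0.5614 -0.1539  0.1807]
252 13 [315 327] [ 0.5615 -0.1543  0.1847]
254 13 [315 327] [ 0.5614 -0.1543  0.1892]
256 13 [315 327] [ 0.5613 -0.1543  0.1933]
258 13 [315 327] [ 0.5611 -0.1544  0.1976]
260 13 [315 327] [ 0.5612 -0.1544  0.2012]
0.121 [318.84892482 237.52373978]
0.1 [318.97263027 245.43947474]
0.08 [319.11178683 254.34390389]
0.06 [319.27792022 264.97454219]
0.03 [319.59778134 285.4419979 ]
[[232 232 231 229 232 237 232 230 231 233 255 225 234 215  11  68]
 [233 232 232 226 152  80  84 113 130 247 254 226 234 216  36  68]
 [232 231 227 134 141 143 133 103  98 255 250 227 234 216  47  78]
 [232 238 214 140 142 145 132 105  98 255 249 228 234 212  47  84]
 [232 232 231  98  61  51  50  60 100 255 252 227 234 212  48  84]
 [232 231 231 227 117  98 101 110 128 255 255 227 233 213  47  78]
 [232 232 231 229 231 227 217 211 227 255 254 227 233 213  13  76]
 [233 232 231 229 232 234 232 231 230 254 255 228 236 159  12  80]
 [ 84  85  85  84  84  86 100 109 114 122 229 121 124  99  14  90]
 [ 56  55  56  56  54  93 114 111 117 132 144  44  45  19  16  90]
 [ 56  56  57  56  53 110 114 111 117 134 152  44  45  16  17  90]
 [ 55  55  55  57  58 116 114 111 117 135 164  41  44  18  16  91]
 [ 56  56  56  57  67 116 113 109 117 136 164  42  44  18  17  93]
 [ 57  56  56  56  76 116 112 110 119 138 165  41  43  16  12 106]
 [ 56  56  56  55  87 116 113 110 121 140 165  42  51  49  16 104]
 [ 56  56  56  54  97 115 114 110 122 140 166  41  51  52  50 103]]
```

```bash
python3 -m pendant '[[[0.05,-0.035,0],[0.2,0,0],-0.8],[[0,0,0.3],[0,0,0],-0.8],[[0,0,0.3],[0,0,0],-0.8],[[0,0,0.3],[0,0,0],-0.8],[[0,0,0.2],[0,0,0],-0.8],[[0,0,0],[0,0,0],-0.8],[[0,0,0],[0,0,0],-0.8],[[0,0,0],[0,0,0],-0.8]]'; cat > tip.py <<'E'
from h import *
s,M=st(); p,W,m=cloud("wrist"); cv2.imwrite("pics/tip.png",p[:,:,::-1]); print(s["tcp_pos"], M[:,2], s["wrist_force"])
v,u=np.mgrid[:480,:640]; zt=s["tcp_pos"][2]
for z in np.arange(zt-.125,zt-.03,.012):
    k=(np.abs(W[...,2]-z)<.005)&(np.hypot(W[...,0]-s["tcp_pos"][0],W[...,1]-s["tcp_pos"][1])<.014)
    if k.sum()>3: print(round(z,3),k.sum(),"cols",u[k].min(),u[k].max(),np.round([W[k][:,0].min(),(W[k][:,1].min()+W[k][:,1].max())/2],4), "mid", np.round(np.median(W[k],0),4))
for y in (-.16,-.157): print("eye px",proj(m,[.5632,y,.1]))
g=cv2.cvtColor(p,cv2.COLOR_RGB2GRAY); c=proj(m,[.5632,-.157,.1]).astype(int); print(c[0]-16,c[1]-16); print(g[c[1]-16:c[1]+22:3,c[0]-16:c[0]+18:2])
E
python3 tip.py
```

```text
clock: 50.55
tcp_pos: [0.5627, -0.1575, 0.2295]
orientation: [0.0, 0.017, 1.0, -0.01]
wrist_force: [0.2, -0.7, -0.3]
finger_gap: 0.22
gripper_force: 57.8
[ 0.56270432 -0.15751943  0.22951237] [ 9.31437811e-05 -2.04085062e-02 -9.99791720e-01] [ 0.22643795 -0.73639467 -0.33379479]
0.105 606 cols 308 339 [ 0.5492 -0.1568] mid [ 0.5595 -0.1552  0.1005]
0.117 12 cols 316 327 [ 0.5598 -0.158 ] mid [ 0.5604 -0.1579  0.1206]
0.129 44 cols 316 327 [ 0.5597 -0.1579] mid [ 0.5605 -0.1574  0.1287]
0.141 52 cols 315 327 [ 0.5596 -0.1581] mid [ 0.5604 -0.1577  0.1406]
0.153 60 cols 315 327 [ 0.5595 -0.1579] mid [ 0.5601 -0.1579  0.1528]
0.165 69 cols 314 327 [ 0.5594 -0.1582] mid [ 0.56   -0.1577  0.1645]
0.177 57 cols 314 327 [ 0.559 -0.158] mid [ 0.5598 -0.1576  0.1749]
eye px [319.05241173 235.27230394]
eye px [323.06752021 235.16298865]
307 219
[[152 229 230 229 228 227 230 233 231 229 226 248 251 252 226 231 217]
 [151 229 230 229 228 227 229 233 231 228 226 240 250 254 227 231 217]
 [151 229 230 229 228 226 229 234 232 229 228 247 253 255 226 231 215]
 [151 229 230 229 228 225 190 124  90 113 140 227 254 255 227 231 212]
 [151 229 230 230 224 144 137 141 141 102 101 198 251 245 227 231 212]
 [ 89 131 133 122 187 138 140 143 143 101 101 197 251 254 228 231 211]
 [ 91 135 136 125 185  68  62  79  72  47  63 200 251 247 227 231 207]
 [152 229 231 230 229 114 112 109 121 142 137 192 232 249 228 231 209]
 [151 229 230 229 212 109 110 109 120 142 144 201 244 226 196 201 210]
 [151 229 230 229 209 110 110 109 122 142 184 236 238 242 199 205 130]
 [152 230 230 231 178 111 109 110 122 142 192 247 243 226 200 207 133]
 [ 48  41  41  39 100 112 108 111 124 144 145 223 251 172  71 108  82]
 [ 55  56  55  51 117 112 109 111 126 145 143 222 252 194  48  41  17]]
```

The rod is now vertical and within about 1 mm of the eye. I'll insert it in stages, compensating for the 0.02 rad tool tilt.

```bash
python3 -m pendant '[[[0.02,0.02,0],[0,0,0],-0.8],[[0,0.004,0.2],[0,0,0],-0.8],[[0,0.004,0.2],[0,0,0],-0.8],[[0,0.004,0.2],[0,0,0],-0.8],[[0,0.004,0.2],[0,0,0],-0.8],[[0,0,0],[0,0,0],-0.8],[[0,0,0],[0,0,0],-0.8],[[0,0,0],[0,0,0],-0.8]]'; python3 -c "
from h import *
plan(.5632,-.157,.126,-.035+np.pi/2)"
```

```text
clock: 51.6
tcp_pos: [0.5621, -0.1569, 0.2054]
orientation: [0.0, 0.017, 1.0, -0.01]
wrist_force: [0.8, -0.4, -1.0]
finger_gap: 0.223
gripper_force: 57.8
t 51.6 tcp [ 0.5621 -0.1569  0.2054] tilt [-0.   -0.02] j6 -1.92 gap 0.223 | TURN z 0.0 SHIFT after [-0.04  0.05  2.65] SHIFT before [-0.04  0.05  2.65] F [ 0.8 -0.4 -1. ]
```

```bash
python3 -m pendant '[[[0,0.002,0.1],[0,0,0],-0.8],[[0,0.002,0.1],[0,0,0],-0.8],[[0,0.002,0.1],[0,0,0],-0.8],[[0,0.002,0.1],[0,0,0],-0.8],[[0,0.002,0.1],[0,0,0],-0.8],[[0,0,0],[0,0,0],-0.8],[[0,0,0],[0,0,0],-0.8],[[0,0,0],[0,0,0],-0.8]]'; python3 -m pendant '[[[0,0.003,0.15],[0,0,0],-0.8],[[0,0.003,0.15],[0,0,0],-0.8],[[0,0.003,0.15],[0,0,0],-0.8],[[0,0.003,0.15],[0,0,0],-0.8],[[0,0.003,0.15],[0,0,0],-0.8],[[0,0,0],[0,0,0],-0.8],[[0,0,0],[0,0,0],-0.8],[[0,0,0],[0,0,0],-0.8]]'
```

```text
clock: 52.6
tcp_pos: [0.562, -0.1568, 0.1902]
orientation: [-0.0, 0.017, 1.0, -0.01]
wrist_force: [-0.3, 0.5, -1.6]
finger_gap: 0.217
gripper_force: 57.7
clock: 53.6
tcp_pos: [0.5619, -0.1569, 0.1677]
orientation: [-0.0, 0.017, 1.0, -0.01]
wrist_force: [1.3, 0.4, -1.2]
finger_gap: 0.22
gripper_force: 57.7
```

```bash
python3 -m pendant '[[[0,0.002,0.1],[0,0,0],-0.8],[[0,0.002,0.1],[0,0,0],-0.8],[[0,0.002,0.1],[0,0,0],-0.8],[[0,0.002,0.1],[0,0,0],-0.8],[[0,0.002,0.1],[0,0,0],-0.8],[[0,0,0],[0,0,0],-0.8],[[0,0,0],[0,0,0],-0.8],[[0,0,0],[0,0,0],-0.8]]'; python3 -m pendant '[[[0,0.003,0.15],[0,0,0],-0.8],[[0,0.003,0.15],[0,0,0],-0.8],[[0,0.003,0.15],[0,0,0],-0.8],[[0,0.003,0.15],[0,0,0],-0.8],[[0,0.003,0.15],[0,0,0],-0.8],[[0,0,0],[0,0,0],-0.8],[[0,0,0],[0,0,0],-0.8],[[0,0,0],[0,0,0],-0.8]]'
```

```text
clock: 54.6
tcp_pos: [0.562, -0.1568, 0.1526]
orientation: [-0.0, 0.017, 1.0, -0.01]
wrist_force: [0.7, 0.2, -0.8]
finger_gap: 0.22
gripper_force: 57.7
clock: 55.6
tcp_pos: [0.562, -0.1568, 0.13]
orientation: [-0.0, 0.017, 1.0, -0.01]
wrist_force: [2.0, -1.0, -2.8]
finger_gap: 0.222
gripper_force: 57.7
```

```bash
python3 -m pendant '[[[0,0.002,0.1],[0,0,0],-0.8],[[0,0,0],[0,0,0],-0.8],[[0,0,0],[0,0,0],-0.8],[[0,0,0],[0,0,0],-0.8],[[0,0,0],[0,0,0],-0.8],[[0,0,0],[0,0,0],-0.8],[[0,0,0],[0,0,0],-0.8],[[0,0,0],[0,0,0],-0.8]]'; python3 -m pendant '[[[0,0.001,0.05],[0,0,0],-0.8],[[0,0,0],[0,0,0],-0.8],[[0,0,0],[0,0,0],-0.8],[[0,0,0],[0,0,0],-0.8],[[0,0,0],[0,0,0],-0.8],[[0,0,0],[0,0,0],-0.8],[[0,0,0],[0,0,0],-0.8],[[0,0,0],[0,0,0],-0.8]]'
```

```text
clock: 56.6
tcp_pos: [0.562, -0.1569, 0.1271]
orientation: [-0.0, 0.017, 1.0, -0.01]
wrist_force: [3.2, -0.9, -1.4]
finger_gap: 0.218
gripper_force: 57.7
clock: 57.6
tcp_pos: [0.5622, -0.1569, 0.1264]
orientation: [0.0, 0.017, 1.0, -0.01]
wrist_force: [1.1, 0.3, 5.1]
finger_gap: 0.217
gripper_force: 58.5
```

Collar contact (+5 N). Now I release, retreat and verify.

```bash
python3 -m pendant '[[[0,0,0],[0,0,0],-0.2],[[0,0,0],[0,0,0],-0.2],[[0,0,0],[0,0,0],-0.2],[[0,0,0],[0,0,0],-0.2],[[0,0.01,-0.5],[0,0,0],-0.2],[[0,0.01,-0.7],[0,0,0],-0.2],[[0,0.02,-1],[0,0,0],-0.2],[[0,0.02,-1],[0,0,0],-0.2]]' && python3 -m pendant '[[[-1,-0.5,-0.5],[0,0,0],-0.2],[[-1,-0.5,0],[0,0,0],-0.2],[[-0.5,-0.3,0],[0,0,0],-0.2],[[0,0,0],[0,0,0],-0.2],[[0,0,0],[0,0,0],-0.2],[[0,0,0],[0,0,0],-0.2],[[0,0,0],[0,0,0],-0.2],[[0,0,0],[0,0,0],-0.2]]'; python3 kw.py w10; python3 lv.py; python3 m.py top spare0,cob0; python3 - <<'E'
from h import *
p,W,m=cloud("scene"); c=proj(m,[.563,-.157,.08]).astype(int)
cv2.imwrite("pics/end.png",cv2.resize(p[c[1]-120:c[1]+80,c[0]-170:c[0]+100,::-1],None,fx=2.8,fy=2.8,interpolation=cv2.INTER_CUBIC))
K=W[(np.hypot(W[...,0]-.563,W[...,1]+.157)<.02)]; print("top z of rod",np.nanpercentile(K[:,2],99), "expected .150")
E
```

```text
clock: 58.6
tcp_pos: [0.5621, -0.1531, 0.2236]
orientation: [0.0, 0.017, 1.0, -0.01]
wrist_force: [0.5, -0.4, -0.4]
finger_gap: 0.398
gripper_force: 0.0
clock: 59.6
tcp_pos: [0.6355, -0.1942, 0.2376]
orientation: [-0.0, 0.017, 1.0, -0.01]
wrist_force: [-0.0, -1.0, 0.5]
finger_gap: 0.402
gripper_force: 0.0
557 box [ 0.4954 -0.0273  0.1258] top [ 0.4993 -0.026   0.1372]
1048 box [ 0.5628 -0.1588  0.1323] top [ 0.5628 -0.159   0.1502]
1336 box [ 0.5222 -0.155   0.1273] top [ 0.5223 -0.1553  0.1403]
top knob 39 [0.5366 0.1256 0.1394]
top knob 38 [ 0.4912 -0.0236  0.1324]
scene knob 92 [0.5362 0.1239 0.1291]
scene knob 81 [ 0.5666 -0.1594  0.1288]
scene knob 112 [ 0.5225 -0.1561  0.1287]
top spare0 0.79 364 med [ 0.602 -0.105  0.087] top [ 0.598 -0.107  0.091] rayz [ 0.615 -0.097] (0.5712, -0.1001, 0.036, 0.176, 77.9, 3.008)
top spare0 0.78 452 med [0.586 0.012 0.087] top [0.594 0.009 0.091] rayz [0.584 0.013] (0.5898, 0.0131, 0.036, 0.133, 88.2, 3.074)
top spare0 0.78 491 med [ 0.187 -0.316  0.031] top [ 0.185 -0.312  0.036] rayz [ 0.184 -0.326] (0.1855, -0.3169, 0.129, 0.03, 83.7, 1.452)
top spare0 0.72 426 med [ 0.521 -0.43   0.042] top [ 0.518 -0.436  0.047] rayz [ 0.524 -0.436] (0.5254, -0.431, 0.136, 0.032, 47.9, 0.844)
top cob0 0.75 505 med [0.585 0.069 0.086] top [0.584 0.069 0.091] rayz [0.589 0.07 ] 
top cob0 0.58 486 med [ 0.584 -0.048  0.086] top [ 0.583 -0.048  0.091] rayz [ 0.585 -0.045] 
top cob0 0.37 3523 med [0.596 0.019 0.049] top [0.615 0.039 0.097] rayz [0.587 0.026] 
top z of rod 0.14600574375477074 expected .150
```

View pics/end.png

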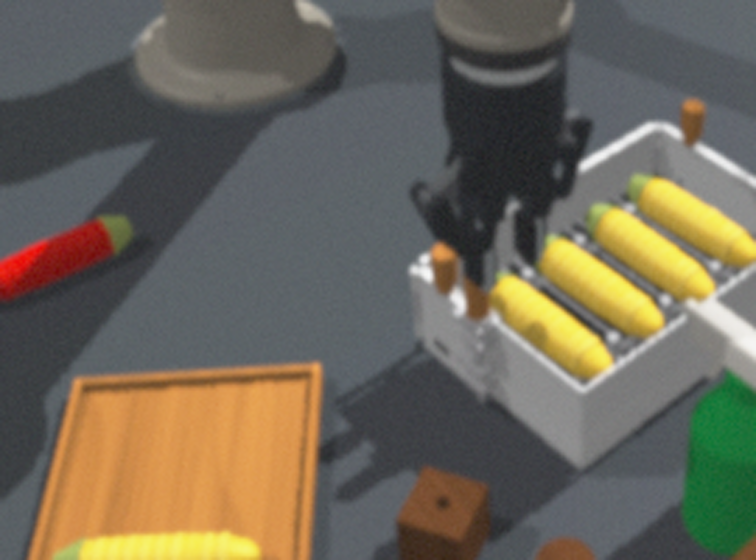

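The screen is closed, the rod is seated (grip top at 0.150 m, as expected with the collar on the lug), all four pockets are filled, and the left-over spare has not moved. I'm handing in.

```bash
python3 -c "
from bench import workorder
print(workorder.finish_job())"
```

```text
the job is handed in; nothing more can be done
None
```

I handed the job in at about 60 s: both empty pockets are filled, the leaves were folded home in the order asked, and the rod is down to its collar; the left-over spare is undisturbed and I saw nothing else on the counter moved.

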